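Load carrier plates from the drying rack into the clamping jig

ROBOT

A 7-joint arm with a two-finger parallel gripper is mounted at the origin on a cart in front of the work surface, level with it; the furniture and walls round the work are solid. World frame = base frame: x ahead of the robot, y to its left, z up, the work surface at z = 0. Lengths are in mm, angles in rad, forces in N, time in s.
With the tool pointing down it reaches from about 425 to 800 mm from the base axis. Payload 8.3 kg.
Tool frame: the origin (TCP) lies on the centre line of the jaws, within the pads' length; the fingertips stand 8 mm ahead of it and the grasp point (between the pads) lies 11 mm behind it; z points along the fingers, y is the line along which they close (so a half turn about z gives the same grasp; the last joint's range is limited). The gripper opens to 85 mm and grips with 20 to 120 N. Pads are 22 mm wide; open, the fingers measure 114 mm over their backs; the gripper's body (76 mm by 85 mm) begins 54 mm behind the grasp point. The pads swing forward as they close: fully open they stand 13 mm farther back than shut.
Start: joints at [1.139, 0.383, 0.016, 1.37, -0.006, 1.388, -0.046], TCP at [225.345, -582.943, 239.279] pointing down, gripper open.
Joint ranges: [-2.95, 2.95], [-0.25, 2.06], [-1.52, 1.56], [0.18, 2.33], [-1.44, 4.58], [0.02, 2.06], [-3.01, 3.01]. Speed limits (rad/s): [2.39, 2.39, 3.01, 3.01, 3.14, 3.14, 3.14].

INTERFACE

Orientations are given as a unit quaternion [w, x, y, z].
In Python, from cell import ctrl gives the robot as it stands.
- The arm moves only by the tool drive_tool, never from a script. Its argument "deltas" is a list of rows, each a list of 5 numbers: the shift along the tool's x, y, z in m, then the turn about the tool's z in rad, then the opening, from -1 (shut) to 1 (fully open). A call has exactly 10 rows; each row shifts and turns the commanded pose from where the row before left it, along the tool's axes as they then stand; what a row does not reach is not made up. A row lasts 1/10 s, in which the tool goes at most 50 mm and 8.59 degrees, less where a joint would pass 70% of its speed; a pose out of reach is approached as far as the arm can. A call is refused whole if a number of a shift passes 0.05 or a number of a turn 0.15, either way. A call with a gripper value outside its range is refused whole. The fingers move at their own pace and stop on an object; the grip force is fixed at half the most. Time passes only in rows, so rows that do not move let the fingers close, or fill a call up. It gives the time, the measured TCP pose, the force, the opening and the grip force at its end, in the units of the state.
- ctrl.state(): the state, without advancing time (a new reading comes with each control period).
- ctrl.get_image(name): name is "scene" or "side" or "wrist"; returns a dict with "img" (400x640x3 uint8, red, green, blue), "depth" (400x640 float32, mm along the optical axis (not along the pixel's ray), 0 where there is no reading), "K" (3x3 intrinsics, pixels), "D" ([k1, k2, p1, p2, k3] as OpenCV has them; the pictures are not rectified), "T" (4x4, takes a point from camera to world coordinates). Camera axes: x right, y up, looking along -z (the intrinsics and any distortion apply to the point x, -y, -z); pixel columns grow to the right and rows downward; lengths in mm; the calibration is good to about 2 mm. A picture is of the moment at which its call begins.
- ctrl.sign_off(): hands the job in; it is judged then, once.
The state is a dict: "clock": time; "joint_positions": joint angles; "qd": joint speeds; "joint_torque": joint torques, N m; "eef_pos": TCP position; "orientation": TCP orientation; "wrist_force": force on the tool from outside, world axes, zero at the start; "ft_torque": the same for the moment, N m; "grip_width": finger opening in mm; "grip_force": force on a finger pad.
Only numpy, scipy, OpenCV 4.12 (cv2) and the standard library are available. Lean on these libraries where they do the work, as an engineer would, in place of code of your own. Each camera call takes 0.05 s, during which the arm holds its last target. There are 200 camera calls.

TASK

Load every blue carrier plate that stands in the grey slotted drying rack into the clamping jig: slide each one flat, short end first, under the jig's grey bridge, one plate to a bay, until it is fully home against the back stop (a plate comes straight up out of its slot by its top edge, and the black rubber mat is there for laying it down flat to take it anew by its long sides). When all the plates are home, and not before, lock the jig by turning its red knob clockwise a quarter turn to its stop. Leave the vial and the two resin mounts where they stand.

Things in the scene. Friction and masses are not known exactly. Their poses are not given: they have to be found in the camera images.
- plate_0_c (a point): centre of carrier plate 0: a flat blue aluminium plate 6 mm thick, 40 mm wide, 80 mm long, about 60 g, with a bright round spot on each face; both faces, both ends and all plates are alike. Own axes: x through the thickness, y along the width, z along the length (up while it stands in the rack). None if this plate is absent.
- plate_1_c (a point): centre of carrier plate 1: a flat blue aluminium plate 6 mm thick, 40 mm wide, 80 mm long, about 60 g, with a bright round spot on each face; both faces, both ends and all plates are alike. Own axes: x through the thickness, y along the width, z along the length (up while it stands in the rack). None if this plate is absent.
- plate_2_c (a point): centre of carrier plate 2: a flat blue aluminium plate 6 mm thick, 40 mm wide, 80 mm long, about 60 g, with a bright round spot on each face; both faces, both ends and all plates are alike. Own axes: x through the thickness, y along the width, z along the length (up while it stands in the rack). None if this plate is absent.
- rack: grey drying rack fixed to the bench, base 178 x 56 mm, origin under its centre. Three slots 60 mm apart along its x axis (x = -60, 0, +60 mm), 1 mm play on each face. A plate stands with its lower end at z = 8 mm between steel corner posts up to z = 48 mm; its upper 40 mm stand free, top edge at z = 88 mm. It must rise straight up 42 mm to come free. Which slots are filled varies.
- mat: black rubber mat 120 x 120 mm, 3 mm thick, fixed flat on the bench; origin at the centre of its underside. A place to lay a plate flat. Between mat and rack (left) and jig (right) stand two black microscopes up to 0.36 m tall: carry plates across above them. The lapping machine stands left of the rack, a stereo microscope right of the jig.
- jig: clamping jig fixed to the bench: base 140 x 206 mm, 6 mm thick, with a tongue behind for the knob; origin on the underside, x axis the way plates slide in (mouths of the three bays face -x), z up. Each bay: floor bar 26 mm wide, top at z = 24 mm, x = -122 to 0; back stop face at x = 0. Grey bridge over x = -41 to 9 mm, z = 34.5 to 42.5 mm; under it a bay is 44 mm wide with flared lead-in cheeks from x = -50 mm.
- bay_0 (a point): centre of a plate that is fully home in the left (+y) bay, front end against the stop, rear 40 mm outside the bridge; at (-40, 66, 27) mm in the jig's frame, axes as the jig's. In front of the cheeks only the floor bar stands above the 6 mm base: fingers can straddle the plate, which overhangs the bar 7 mm each side; 26 mm between neighbours.
- bay_1 (a point): centre of a plate that is fully home in the middle bay, front end against the stop, rear 40 mm outside the bridge; at (-40, 0, 27) mm in the jig's frame, axes as the jig's. In front of the cheeks only the floor bar stands above the 6 mm base: fingers can straddle the plate, which overhangs the bar 7 mm each side; 26 mm between neighbours.
- bay_2 (a point): centre of a plate that is fully home in the right (-y) bay, front end against the stop, rear 40 mm outside the bridge; at (-40, -66, 27) mm in the jig's frame, axes as the jig's. In front of the cheeks only the floor bar stands above the 6 mm base: fingers can straddle the plate, which overhangs the bar 7 mm each side; 26 mm between neighbours.
- clamp_knob (a joint): angle of the jig's red knob: 0 to 0.25 rad at the start (unlocked), grows clockwise as seen from above, stop at 1.57 (locked). Stiffness: friction of about 0.05 N m; it stays where it is left.
- clamp_knob_grip (a point): on the vertical axis of the red knob, 43 mm above the bench, 42 mm behind the back stop and 63 mm left of the jig's middle line: the height to grip its raised bar. The bar is 38 mm long, 14 mm thick, z = 18 to 50 mm above the bench; it lies along the point's x axis, which turns with the knob (along the jig's x axis at joint value 0).
- vial_dark: small glass vial with black cap and dark powder, 23 mm across, 53 mm tall, stands left of the rubber mat; bystander; origin at the centre of its underside
- mount_red: red resin mount, round, 30 mm across, 18 mm high, right of the jig's front; bystander; origin at the centre of its underside
- mount_blue: blue resin mount, round, 30 mm across, 18 mm high, in front of the jig; bystander; origin at the centre of its underside
Mind the look-alikes: they are no part of the job. Leave any pink look-alike of the part that bears plate_2_c alone.

How it is judged (in metres and radians):
On the way:
1. every plate lies flat and fully home in a bay of the jig while the knob is still unlocked (x of plate_0_c in the frame of jig between -0.046 and -0.036 m and y of plate_0_c in the frame of jig between -0.08 and 0.08 m and z of plate_0_c in the frame of jig between 0.023 and 0.033 m and angle between the x axis of each of plate_0_c, plate_1_c, plate_2_c and the z axis of jig, either way round below 0.1 rad and angle between the z axis of each of plate_0_c, plate_1_c, plate_2_c and the x axis of jig, either way round below 0.16 rad and x of plate_1_c in the frame of jig between -0.046 and -0.036 m and y of plate_1_c in the frame of jig between -0.08 and 0.08 m and z of plate_1_c in the frame of jig between 0.023 and 0.033 m and x of plate_2_c in the frame of jig between -0.046 and -0.036 m and y of plate_2_c in the frame of jig between -0.08 and 0.08 m and z of plate_2_c in the frame of jig between 0.023 and 0.033 m and value of joint clamp_knob below 0.6 rad), for 0.3 s.
At the end, for the whole second after the job is handed in: Every plate present lies flat in a bay of the jig, one to a bay, within 6 mm of the back stop; then the knob has been turned to at least 1.3 rad (stop at 1.57) and released (x of plate_0_c in the frame of jig between -0.046 and -0.036 m and y of plate_0_c in the frame of jig between -0.08 and 0.08 m and z of plate_0_c in the frame of jig between 0.023 and 0.033 m and angle between the x axis of each of plate_0_c, plate_1_c, plate_2_c and the z axis of jig, either way round below 0.1 rad and angle between the z axis of each of plate_0_c, plate_1_c, plate_2_c and the x axis of jig, either way round below 0.16 rad and x of plate_1_c in the frame of jig between -0.046 and -0.036 m and y of plate_1_c in the frame of jig between -0.08 and 0.08 m and z of plate_1_c in the frame of jig between 0.023 and 0.033 m and x of plate_2_c in the frame of jig between -0.046 and -0.036 m and y of plate_2_c in the frame of jig between -0.08 and 0.08 m and z of plate_2_c in the frame of jig between 0.023 and 0.033 m and value of joint clamp_knob above 1.3 rad); the robot touches nothing.
It fails at once if the vial or a resin mount is pushed more than 4 cm from its place (distance of any of vial_dark, mount_red, mount_blue from where it was at the start of the episode above 0.04 m).
Of plate_0, plate_1, plate_2 only 2 to 3 are there at a start; the rules pass over those that are not, and their reading is None.
At some moment in a run one of plate_0, plate_1, plate_2 may be knocked a few centimetres aside while the robot is not near it.
It also fails if it takes over 210 s, if anything falls off the work surface, if the arm or the gripper's body presses on something with over 40 N, if the wrist force passes 120 N, or if a joint passes its speed limit or range.

## Working session

There is one attempt and no reset: what is moved stays moved. The work goes in short steps, Python scripts to look and compute and a tool call to move; the robot and the scene stay as the last step left them, time stands still between calls to the robot, and variables do not carry over. Pictures are saved under pics/ and viewed, at most 14 in all, crops included, and the job is handed in when it is done.

Besides the shell and the picture viewer there is one more tool, called after "Request:" as name([rows], argument=value, ...), one row to a line, values as JSON. drive_tool: Moves the arm, as the interface text tells. Its arguments: {"type":"object","properties":{"deltas":{"type":"array"}},"required":["deltas"]}

```bash
mkdir -p pics; ls; cat > h.py <<'E'
import numpy as np, cv2
from cell import ctrl
def world(im):
    K,D,T,d=[np.array(im[k],float) for k in("K","D","T","depth")]
    v,u=np.mgrid[0:400,0:640]
    p=cv2.undistortPoints(np.stack([u,v],-1).reshape(-1,1,2).astype(float),K,D).reshape(400,640,2)
    P=np.stack([p[...,0]*d,-p[...,1]*d,-d],-1)
    W=P@T[:3,:3].T+T[:3,3]; W[d<=0]=np.nan
    return W
def save(im,n): cv2.imwrite(f"pics/{n}.png",im["img"][...,::-1])
E
python3 - <<'E'
from h import *
s=ctrl.state(); print({k:np.round(v,3) for k,v in s.items()})
for n in("scene","side","wrist"):
    im=ctrl.get_image(n); save(im,n+"0"); np.savez(n+"0.npz",**im); print(n,np.round(im["T"],2).tolist())
a=[cv2.imread(f"pics/{n}0.png") for n in("scene","side")]
cv2.imwrite("pics/both0.png",cv2.resize(np.vstack(a),(480,600)))
E
```

```text
pics
{'clock': np.float64(0.0), 'joint_positions': array([ 1.139,  0.384,  0.016,  1.371, -0.006,  1.388, -0.046]), 'qd': array([ 0.001, -0.   , -0.001, -0.001,  0.   , -0.001,  0.001]), 'joint_torque': array([ 1.0000e-03, -6.2759e+01,  8.4500e-01, -3.7182e+01,  1.7000e-02,
        1.4000e-02, -0.0000e+00]), 'eef_pos': array([ 225.142, -582.528,  238.306]), 'orientation': array([-0.001,  0.983,  0.183, -0.   ]), 'wrist_force': array([-0.409, -0.107,  0.856]), 'ft_torque': array([-0.026,  0.02 , -0.069]), 'grip_force': np.float64(0.0), 'grip_width': np.float64(85.507)}
scene [[0.56, 0.34, -0.75, -659.11], [-0.83, 0.22, -0.52, -799.08], [-0.02, 0.91, 0.41, 683.84], [0.0, 0.0, 0.0, 1.0]]
side [[-0.84, 0.18, -0.52, -309.35], [-0.55, -0.31, 0.78, 1160.24], [-0.02, 0.93, 0.36, 601.5], [0.0, 0.0, 0.0, 1.0]]
wrist [[0.36, 0.9, 0.26, 291.71], [-0.93, 0.35, 0.1, -556.59], [-0.0, -0.28, 0.96, 373.76], [0.0, 0.0, 0.0, 1.0]]
```

View pics/scene0.png

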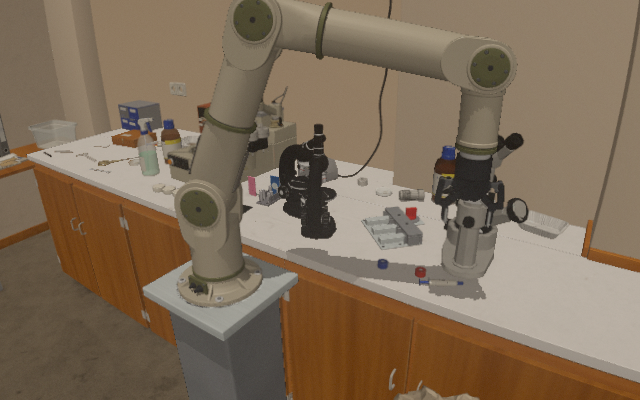

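View pics/side0.png

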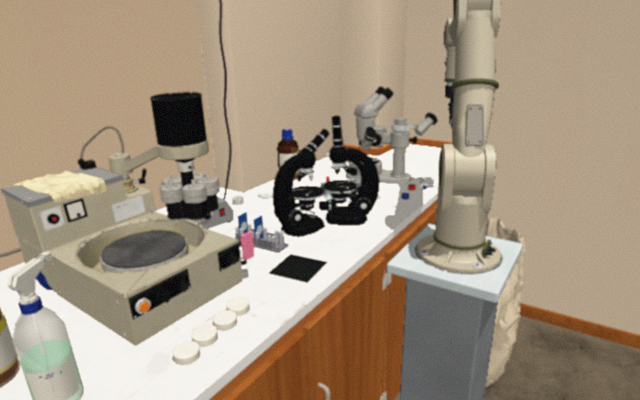

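The scene picture shows the jig at about (393,228) with its red knob at (411,213), the blue mount at (383,264) and the red mount at (420,271). The side picture shows two blue plates at about (242,222) and (258,222) in the rack, a pink look-alike at (247,245) and the mat at (298,268).

```bash
python3 - <<'E'
from h import *
def ld(n): 
    im=dict(np.load(n+"0.npz")); return im,world(im)
def st(n,w,m,lab):
    p=w[m&np.isfinite(w[...,0])]
    print(n,lab,len(p), *[np.round(np.percentile(p,q,axis=0)) for q in(3,50,97)]) if len(p) else print(n,lab,0)
for n in("side","scene"):
    im,w=ld(n); hsv=cv2.cvtColor(im["img"],cv2.COLOR_RGB2HSV).astype(int); H,S,V=[hsv[...,i] for i in range(3)]
    ws=(w[...,0]>300)&(w[...,0]<950)&(abs(w[...,1])<800)&(w[...,2]>-5)&(w[...,2]<120)
    for lab,m in(("blue",(H>95)&(H<125)&(S>100)),("pink",(H>155)&(S>60)&(S<200)&(V>120)),("red",((H<8)|(H>172))&(S>160))):
        k,L,s,c=cv2.connectedComponentsWithStats((m&ws).astype(np.uint8))
        for i in range(1,k):
            if s[i,4]>12: print(c[i].round(),end=' '); st(n,w,L==i,lab)
im,w=ld("side")
g=cv2.cvtColor(im["img"],cv2.COLOR_RGB2GRAY)
m=np.zeros((400,640),bool); m[250:285,265:335]=True
p=w[m&(g<40)&(abs(w[...,2])<15)]; print("mat",cv2.minAreaRect(p[:,:2].astype(np.float32)),np.median(p[:,2]))
im,w=ld("scene")
m=np.zeros((400,640),bool); m[195:255,355:430]=True
for lo,hi in((2,10),(18,30),(36,47)):
    q=w[m&(w[...,2]>lo)&(w[...,2]<hi)]; print("jig",lo,hi,len(q),cv2.minAreaRect(q[:,:2].astype(np.float32)),q[:,:2].mean(0).round(1),q[:,:2].min(0),q[:,:2].max(0))
a=cv2.resize(ld("side")[0]["img"][195:285,215:335,::-1],None,fx=5,fy=5,interpolation=cv2.INTER_CUBIC)
b=cv2.resize(im["img"][190:280,355:475,::-1],None,fx=5,fy=5,interpolation=cv2.INTER_CUBIC)
cv2.imwrite("pics/c0.png",cv2.resize(np.vstack([a,b]),(400,600)))
E
```

```text
[405. 196.] side blue 29 [ 300. -343.    2.] [ 307. -330.   12.] [ 317. -324.   17.]
[242. 219.] side blue 60 [589. 240.  56.] [592. 256.  75.] [597. 272.  87.]
[258. 222.] side blue 59 [530. 235.  56.] [533. 252.  73.] [537. 265.  87.]
[247. 244.] side pink 314 [493. 273.   6.] [498. 338.  43.] [586. 358.  78.]
[412. 187.] side red 24 [ 317. -451.    5.] [ 325. -441.   12.] [ 335. -433.   18.]
[222. 212.] side red 15 [727. 201.  42.] [730. 208.  52.] [732. 213.  58.]
[275. 180.] scene blue 56 [529. 223.  54.] [534. 239.  74.] [539. 261.  88.]
[252. 185.] scene pink 122 [492. 315.   6.] [497. 332.  42.] [503. 352.  78.]
[411. 213.] scene red 97 [ 613. -307.   16.] [ 623. -295.   33.] [ 636. -280.   50.]
[420. 274.] scene red 37 [ 312. -466.    2.] [ 317. -457.    9.] [ 326. -446.   18.]
mat ((344.86712646484375, 310.218017578125), (111.04183197021484, 109.18698120117188), 7.635522365570068) 2.234017676051735
jig 2 10 521 ((596.320068359375, -247.84799194335938), (450.3955993652344, 280.20196533203125), 27.53917694091797) [ 510.2 -275.8] [ 355.68173245 -428.39361826] [860.77819522 -35.16993292]
jig 18 30 580 ((602.0123291015625, -243.8447265625), (381.8397216796875, 195.73541259765625), 20.721511840820312) [ 532.2 -271.1] [ 414.10369429 -391.24730086] [ 815.20987312 -170.10102513]
jig 36 47 485 ((560.2584838867188, -316.1954040527344), (211.8262481689453, 102.54132080078125), 46.116275787353516) [ 540.7 -303.7] [ 450.91570369 -388.27866267] [ 641.62748634 -208.91348456]
```

View pics/c0.png

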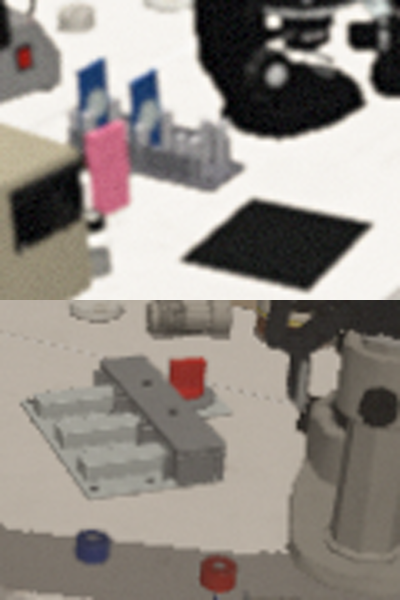

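The crop shows two plates, in the far and middle rack slots, and the near slot empty. The pink look-alike stands left of the rack. The jig's mouths face the robot side and the red knob is behind the bridge. I'll raise the arm and look at the jig from above.

Request:
drive_tool([
  [0, 0, -0.04, 0, 1],
  [0, 0, -0.04, 0, 1],
  [0, 0, -0.04, 0, 1],
  [0, 0, -0.04, 0, 1],
  [0, 0, -0.03, 0, 1],
  [0.035, -0.011, 0, 0, 1],
  [0.035, -0.011, 0, 0, 1],
  [0.035, -0.011, 0, 0, 1],
  [0.035, -0.011, 0, 0, 1],
  [0.035, -0.011, 0, 0, 1],
])

```text
clock: 1.15
eef_pos: [369.7, -467.5, 429.0]
orientation: [-0.0, 0.983, 0.183, -0.0]
wrist_force: [1.1, -0.6, -0.4]
grip_width: 85.2
grip_force: 0.0
```

Request:
drive_tool([
  [0.035, -0.011, 0, 0, 1],
  [0.035, -0.011, 0, 0, 1],
  [0.035, -0.011, 0, 0, 1],
  [0.035, -0.011, 0, 0, 1],
  [0.035, -0.011, 0, 0, 1],
  [0.035, -0.011, 0, 0, 1],
  [0.035, -0.011, 0, 0, 1],
  [0.02, -0.011, 0, 0, 1],
  [0, 0, 0, 0, 1],
  [0, 0, 0, 0, 1],
])

```text
clock: 2.15
eef_pos: [584.4, -290.6, 428.7]
orientation: [-0.0, 0.983, 0.184, -0.0]
wrist_force: [0.1, -0.5, 0.6]
grip_width: 85.5
grip_force: 0.0
```

```bash
python3 - <<'E'
from h import *
s=ctrl.state(); print(s["eef_pos"],s["orientation"],s["clock"])
im=ctrl.get_image("wrist"); save(im,"w1"); np.savez("w1.npz",**im)
E
```

```text
[ 584.42373843 -290.61334043  428.67226468] [-2.52307932e-04  9.82940183e-01  1.83924709e-01 -4.85068862e-04] 2.15
```

View pics/w1.png

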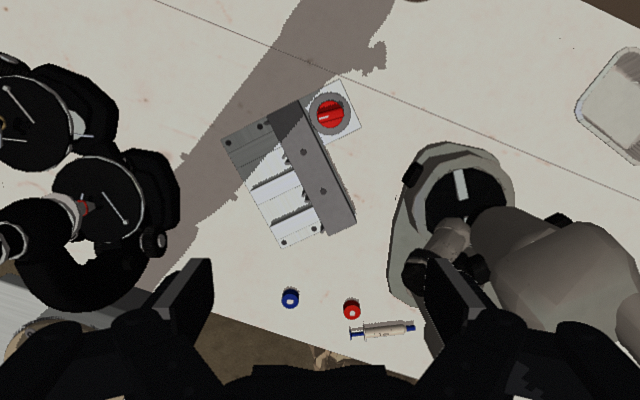

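The wrist picture shows the jig at (290,175), its bridge running from (285,110) to (340,230) and the knob at (331,115). The three bays face lower left.

```bash
python3 - <<'E'
from h import *
im=dict(np.load("w1.npz")); w=world(im)
m=np.zeros((400,640),bool); m[85:255,215:370]=True
def rect(lo,hi,mm=m):
    k=mm&(w[...,2]>lo)&(w[...,2]<hi)
    n,L,s,c=cv2.connectedComponentsWithStats(k.astype(np.uint8))
    i=1+np.argmax(s[1:,4]); q=w[L==i]; r=cv2.minAreaRect(q[:,:2].astype(np.float32)); print(lo,hi,len(q),np.round(r[0],1),np.round(r[1],1),round(r[2],2),"z",np.median(q[:,2]).round(1)); return q
q=rect(37,49)
rect(2,11)
for v in np.arange(12,30,6): pass
b=m&(w[...,2]>19)&(w[...,2]<29); n,L,s,c=cv2.connectedComponentsWithStats(b.astype(np.uint8))
for i in range(1,n):
    if s[i,4]>100:
        q=w[L==i]; r=cv2.minAreaRect(q[:,:2].astype(np.float32)); print("bar",c[i].round(),s[i,4],np.round(r[0],1),np.round(r[1],1),round(r[2],2),np.median(q[:,2]).round(1))
hsv=cv2.cvtColor(im["img"],cv2.COLOR_RGB2HSV).astype(int); H,S=hsv[...,0],hsv[...,1]
k=m&((H<8)|(H>172))&(S>140)&(w[...,2]>44)&(w[...,2]<57); q=w[k]; print("knob",np.round(cv2.minAreaRect(q[:,:2].astype(np.float32)),1) if 0 else cv2.minAreaRect(q[:,:2].astype(np.float32)),np.median(q[:,2]))
# surroundings obstacles: highest z map
for n_,reg in(("left scopes",np.s_[60:320,0:185]),("right scope",np.s_[130:320,385:520])):
    q=w[reg].reshape(-1,3); q=q[(q[:,2]>60)&(q[:,2]<380)]; print(n_,np.percentile(q,[2,98],axis=0).round())
E
```

```text
37 49 4596 [ 545.8 -296.4] [206.3  50.2] 47.36 z 43.0
2 11 1208 [ 513.3 -224.7] [42.1 84.4] 46.9 z 6.5
bar [328. 106.] 156 [ 642.1 -281.9] [12.4 34.6] 35.78 20.6
bar [332. 123.] 118 [ 619.7 -297.5] [10.4 33.8] 35.96 20.4
bar [255. 149.] 892 [ 541.6 -202.5] [25.8 78.3] 47.53 24.5
bar [275. 187.] 826 [ 496.7 -251. ] [26.4 78.4] 47.3 24.5
bar [294. 223.] 770 [ 452.3 -299.5] [26.4 78.5] 46.87 24.4
knob ((631.0650024414062, -289.1004333496094), (14.057982444763184, 37.293514251708984), 36.570045471191406) 50.11338523903885
left scopes [[ 332. -113.   69.]
 [ 539.   89.  269.]]
right scope [[ 498. -561.   66.]
 [ 647. -423.  300.]]
```

Request:
drive_tool([
  [0.0118, -0.043, 0, 0, 1],
  [0.0118, -0.043, 0, 0, 1],
  [0.0118, -0.043, 0, 0, 1],
  [0.0118, -0.043, 0, 0, 1],
  [0.0118, -0.043, 0, 0, 1],
  [0.0118, -0.043, 0, 0, 1],
  [0.0118, -0.043, 0, 0, 1],
  [0.0118, -0.043, 0, 0, 1],
  [0.0118, -0.043, 0, 0, 1],
  [0.0118, -0.043, 0, 0, 1],
])

```text
clock: 3.2
eef_pos: [538.9, 152.5, 429.9]
orientation: [0.0, 0.983, 0.182, 0.001]
wrist_force: [1.6, -0.2, 0.2]
grip_width: 85.3
grip_force: 0.0
```

Request:
drive_tool([
  [0.0118, -0.043, 0, 0, 1],
  [0.0118, -0.043, 0, 0, 1],
  [0.0118, -0.043, 0, 0, 1],
  [0.0118, -0.043, 0, 0, 1],
  [0, 0, 0, -0.14, 1],
  [0, 0, 0, -0.14, 1],
  [0, 0, 0, -0.14, 1],
  [0, 0, 0, -0.14, 1],
  [0, 0, 0, -0.14, 1],
  [0, 0, 0, -0.14, 1],
])

```text
clock: 4.2
eef_pos: [522.1, 328.3, 429.6]
orientation: [0.001, 0.822, 0.569, 0.0]
wrist_force: [-0.7, -0.2, 0.1]
grip_width: 85.4
grip_force: 0.0
```

Request:
drive_tool([
  [0, 0, 0, -0.14, 0],
  [0, 0, 0, -0.14, 0],
  [0, 0, 0, -0.14, 0],
  [0, 0, 0, 0, 0],
  [0, 0, 0, 0, 0],
  [0, 0, 0, 0, 0],
  [0, 0, 0, 0, 0],
  [0, 0, 0, 0, 0],
  [0, 0, 0, 0, 0],
  [0, 0, 0, 0, 0],
])

```text
clock: 5.2
eef_pos: [521.2, 330.2, 429.4]
orientation: [-0.0, 0.686, 0.727, 0.0]
wrist_force: [-0.2, -0.1, 0.0]
grip_width: 42.6
grip_force: 0.0
```

```bash
cat >> h.py <<'E'
def yaw(s=None):
    w,x,y,z=(s or ctrl.state())["orientation"]; return 2*np.degrees(np.arctan2(y,x))
def go(x,y,z,yw=None):
    "total shift in tool axes (present yaw, then turn afterwards), mm / rad"
    s=ctrl.state(); p=np.array(s["eef_pos"]); a=np.radians(yaw(s)); d=np.array([x,y,z])-p
    print("go",np.round([d[0]*np.cos(a)+d[1]*np.sin(a),d[0]*np.sin(a)-d[1]*np.cos(a),-d[2]],1),
      "turn",None if yw is None else round(-np.radians((yw-np.degrees(a)+180)%360-180),3))
def stt():
    s=ctrl.state(); print("t",round(s["clock"],2),np.round(s["eef_pos"],1),"yaw",round(yaw(s)%360,2),"w",np.round(s["grip_width"],1),"f",np.round(s["wrist_force"],1),np.round(s["grip_force"],1),"q",np.round(s["joint_positions"],2))
E
python3 - <<'E'
from h import *
stt()
im=ctrl.get_image("wrist"); save(im,"w2"); np.savez("w2.npz",**im)
E
```

```text
t 5.2 [521.2 330.2 429.4] yaw 93.31 w 42.6 f [-0.2 -0.1  0. ] 0.0 q [-0.24  0.44 -0.66  0.94  0.27  1.83 -0.72]
```

View pics/w2.png

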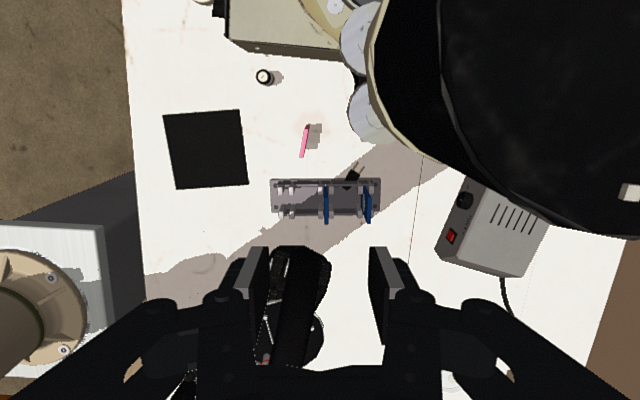

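The wrist picture shows the rack at (325,197) with plates at (326,203) and (368,205), the mat at (206,149), the pink look-alike at (305,140) and the vial at (264,77). The lapping machine's tall column is at upper right.

```bash
python3 - <<'E'
from h import *
im=dict(np.load("w2.npz")); w=world(im)
hsv=cv2.cvtColor(im["img"],cv2.COLOR_RGB2HSV).astype(int); H,S,V=hsv[...,0],hsv[...,1],hsv[...,2]
R=np.zeros((400,640),bool); R[165:235,260:390]=True
def rr(q,l): r=cv2.minAreaRect(q[:,:2].astype(np.float32)); print(l,len(q),np.round(r[0],1),np.round(r[1],1),round(r[2],2),"z",np.round(np.percentile(q[:,2],[5,50,95]),1))
b=R&(w[...,2]>82)&(w[...,2]<95); n,L,s,c=cv2.connectedComponentsWithStats(b.astype(np.uint8))
for i in range(1,n):
    if s[i,4]>10: rr(w[L==i],("top",c[i].round()))
rr(w[R&(w[...,2]>4)&(w[...,2]<60)],"rack")
b=R&(w[...,2]>42)&(w[...,2]<55); rr(w[b],"posts")
m=np.zeros((400,640),bool); m[100:200,150:255]=True
rr(w[m&(V<60)&(w[...,2]<12)],"mat")
m[:]=0; m[55:100,245:290]=True; rr(w[m&(w[...,2]>30)],"vial")
m[:]=0; m[115:165,290:320]=True; rr(w[m&(w[...,2]>10)],"pink")
q=w[0:240,340:].reshape(-1,3); q=q[(q[:,2]>60)]; print("machine min",np.nanpercentile(q,[1,99],axis=0).round())
q=q[(q[:,2]>100)]; print("machine>100",np.nanpercentile(q,[1,99],axis=0).round())
q=w[240:380,250:340].reshape(-1,3);q=q[(q[:,2]>60)&(q[:,2]<370)]; print("scope",np.nanpercentile(q,[1,99],axis=0).round())
E
```

```text
('top', array([326., 210.])) 126 [537.1 246.9] [ 5.7 39.1] 3.61 z [86.5 88.3 89.5]
('top', array([368., 210.])) 131 [596.8 250.9] [ 6.2 39.5] 3.96 z [84.4 88.3 90.5]
rack 3971 [536.3 257.9] [177.9  75.7] 4.04 z [ 7.2 10.1 48.6]
posts 582 [536.6 246.7] [143.8  51.3] 4.1 z [43.8 48.  49.9]
mat 5553 [346.5 307.6] [118.5 117.9] 7.37 z [1.9 3.5 5.1]
vial 252 [447.7 435.7] [55.6 27.2] 56.98 z [33.4 52.7 54.7]
pink 161 [500.8 338.1] [39.8  6.1] 82.36 z [34.8 80.  81.7]
machine min [[543. 227.  77.]
 [817. 463. 470.]]
machine>100 [[543. 369. 241.]
 [608. 463. 470.]]
scope [[448.  23.  70.]
 [546. 191. 244.]]
```

```bash
python3 - <<'E'
from h import *
im=dict(np.load("w2.npz")); w=world(im); a=w[0:300,300:].reshape(-1,3)
im=dict(np.load("side0.npz")); b=world(im)[60:300,0:240].reshape(-1,3)
q=np.vstack([a,b]); q=q[np.isfinite(q[:,0])&(q[:,0]>380)&(q[:,1]>200)]
for lo in range(100,520,40):
    k=q[(q[:,2]>=lo)&(q[:,2]<lo+40)]
    for nm,c in(("A",(533,310)),("B",(592,314))):
        k2=k[np.argsort(np.hypot(k[:,0]-c[0],k[:,1]-c[1]))[:15]]
        if len(k2): print(lo,nm,len(k),"nearest",np.median(k2,axis=0).round(),"d",np.hypot(*(np.median(k2,axis=0)[:2]-c)).round())
im=dict(np.load("scene0.npz")); s=world(im)[100:240,270:345].reshape(-1,3); s=np.vstack([s,a,w[240:390,200:400].reshape(-1,3)])
s=s[(s[:,0]>300)&(s[:,1]>-150)&(s[:,1]<230)&(s[:,2]<400)]
for lo in range(100,400,40):
    k=s[(s[:,2]>=lo)&(s[:,2]<lo+40)]
    if len(k): print("scope",lo,len(k),np.percentile(k,[2,98],axis=0).round()[:,:2].tolist())
E
```

```text
100 A 12187 nearest [559. 444. 132.] d 137.0
100 B 12187 nearest [589. 437. 133.] d 123.0
140 A 2955 nearest [553. 384. 170.] d 77.0
140 B 2955 nearest [557. 384. 163.] d 78.0
180 A 3371 nearest [549. 378. 211.] d 70.0
180 B 3371 nearest [555. 378. 194.] d 74.0
220 A 8673 nearest [559. 366. 242.] d 62.0
220 B 8673 nearest [581. 363. 242.] d 51.0
260 A 4772 nearest [592. 411. 284.] d 117.0
260 B 4772 nearest [592. 411. 271.] d 97.0
300 A 3025 nearest [573. 376. 334.] d 77.0
300 B 3025 nearest [573. 376. 334.] d 65.0
340 A 5181 nearest [574. 374. 350.] d 76.0
340 B 5181 nearest [592. 367. 350.] d 53.0
380 A 5543 nearest [576. 376. 386.] d 79.0
380 B 5543 nearest [584. 372. 409.] d 58.0
420 A 10061 nearest [543. 322. 431.] d 16.0
420 B 10061 nearest [556. 339. 448.] d 44.0
460 A 44047 nearest [543. 339. 461.] d 31.0
460 B 44047 nearest [569. 346. 470.] d 39.0
500 A 1952 nearest [1056.  323.  529.] d 523.0
500 B 1952 nearest [1056.  325.  529.] d 464.0
scope 100 3149 [[306.0, -111.0], [541.0, 192.0]]
scope 140 1616 [[306.0, -112.0], [529.0, 191.0]]
scope 180 1997 [[318.0, -103.0], [525.0, 181.0]]
scope 220 2023 [[349.0, -87.0], [519.0, 156.0]]
scope 260 217 [[410.0, -61.0], [479.0, 51.0]]
scope 300 118 [[413.0, -58.0], [476.0, -31.0]]
scope 340 50 [[416.0, -55.0], [441.0, -30.0]]
```

Request:
drive_tool([
  [-0.028, 0.0037, 0, 0, -0.3],
  [-0.028, 0.0037, 0, 0, -0.3],
  [-0.028, 0.0036, 0, 0, -0.3],
  [0, 0, 0.04, -0.012, -0.3],
  [0, 0, 0.04, 0, -0.3],
  [0, 0, 0.04, 0, -0.3],
  [0, 0, 0.04, 0, -0.3],
  [0, 0, 0.04, 0, -0.3],
  [0, 0, 0.04, 0, -0.3],
  [0, 0, 0, 0, -0.3],
])

```text
clock: 6.25
eef_pos: [534.3, 244.9, 183.7]
orientation: [-0.002, 0.682, 0.731, -0.005]
wrist_force: [-0.0, -0.7, 1.0]
grip_width: 29.8
grip_force: 0.0
```

```bash
python3 - <<'E'
from h import *
stt(); go(537.1,246.9,66,94.0)
im=ctrl.get_image("wrist"); save(im,"w3"); np.savez("w3.npz",**im); w=world(im)
b=(w[...,2]>83)&(w[...,2]<94)&(abs(w[...,0]-560)<70)&(abs(w[...,1]-250)<40); n,L,s,c=cv2.connectedComponentsWithStats(b.astype(np.uint8))
for i in range(1,n):
    if s[i,4]>30: q=w[L==i]; r=cv2.minAreaRect(q[:,:2].astype(np.float32)); print(c[i].round(),len(q),np.round(r[0],1),np.round(r[1],1),round(r[2],2),np.median(q[:,2]))
E
```

```text
t 6.25 [534.3 244.9 183.7] yaw 94.01 w 29.8 f [-0.  -0.7  1. ] 0.0 q [-0.01  0.41 -0.63  1.53  0.25  1.29 -0.6 ]
go [  1.8   2.9 117.7] turn 0.0
[323. 201.] 519 [536.8 246.3] [ 5.5 40. ] 4.2 88.59892549495433
[411. 201.] 595 [596.5 250.6] [ 6.5 40.1] 3.6 88.50562322975719
```

Plate at (536.8, 246.5) is confirmed, so I'll descend and grip.

Request:
drive_tool([
  [0.0015, 0.0025, 0.03, 0, -0.3],
  [0, 0, 0.03, 0, -0.3],
  [0, 0, 0.03, 0, -0.3],
  [0, 0, 0.02, 0, -0.3],
  [0, 0, 0.008, 0, -0.3],
  [0, 0, 0, 0, -0.3],
  [0, 0, 0, 0, -1],
  [0, 0, 0, 0, -1],
  [0, 0, 0, 0, -1],
  [0, 0, 0, 0, -1],
])

```text
clock: 7.3
eef_pos: [538.5, 249.6, 73.6]
orientation: [-0.0, 0.682, 0.732, -0.0]
wrist_force: [-8.7, -2.0, 10.9]
grip_width: 5.1
grip_force: 58.9
```

```bash
python3 - <<'E'
from h import *
stt()
E
```

```text
t 7.3 [538.5 249.6  73.6] yaw 94.07 w 5.1 f [-8.7 -2.  10.9] 58.9 q [-0.04  0.52 -0.6   1.64  0.32  1.08 -0.66]
```

Request:
drive_tool([
  [0, 0, -0.01, 0, -1],
  [0, 0, -0.01, 0, -1],
  [0, 0, -0.01, 0, -1],
  [0, 0, -0.01, 0, -1],
  [0, 0, -0.01, 0, -1],
  [0, 0, -0.01, 0, -1],
  [0, 0, -0.02, 0, -1],
  [0, 0, -0.02, 0, -1],
  [0, 0, 0, 0, -1],
  [0, 0, 0, 0, -1],
])

```text
clock: 8.3
eef_pos: [540.3, 248.7, 172.2]
orientation: [0.001, 0.682, 0.731, 0.001]
wrist_force: [0.3, 0.2, -1.2]
grip_width: 4.8
grip_force: 59.0
```

```bash
python3 - <<'E'
from h import *
stt(); go(392,308,174)
im=ctrl.get_image("wrist"); save(im,"w4"); np.savez("w4.npz",**im); w=world(im)
hsv=cv2.cvtColor(im["img"],cv2.COLOR_RGB2HSV).astype(int); b=(hsv[...,0]>95)&(hsv[...,0]<125)&(hsv[...,1]>100)
n,L,s,c=cv2.connectedComponentsWithStats(b.astype(np.uint8))
for i in range(1,n):
    if s[i,4]>30: q=w[L==i]; print(c[i].round(),len(q),np.nanpercentile(q,[3,97],axis=0).round(1).tolist())
E
```

```text
t 8.3 [540.3 248.7 172.2] yaw 93.99 w 4.8 f [ 0.3  0.2 -1.2] 59.0 q [-0.01  0.43 -0.63  1.54  0.26  1.26 -0.61]
go [  69.5 -143.8   -1.8] turn None
[398. 203.] 1334 [[592.5, 233.0, 19.0], [599.0, 270.3, 89.5]]
[318. 270.] 2012 [[536.6, 228.4, 122.9], [543.4, 265.9, 192.6]]
```

Request:
drive_tool([
  [0.017, -0.036, 0, 0, -1],
  [0.017, -0.036, 0, 0, -1],
  [0.018, -0.036, 0, 0, -1],
  [0.0175, -0.036, 0, 0, -1],
  [0, 0, 0.025, 0, -1],
  [0, 0, 0.025, 0, -1],
  [0, 0, 0.025, 0, -1],
  [0, 0, 0.02, 0, -1],
  [0, 0, 0.008, 0, -1],
  [0, 0, 0, 0, -1],
])

```text
clock: 9.35
eef_pos: [391.1, 308.1, 68.4]
orientation: [-0.0, 0.682, 0.731, 0.0]
wrist_force: [0.3, -0.4, 1.6]
grip_width: 4.7
grip_force: 59.8
```

Request:
drive_tool([
  [0, 0, 0, 0, -1],
  [0, 0, 0.001, 0, -1],
  [0, 0, 0.001, 0, -1],
  [0, 0, 0.001, 0, -1],
  [0, 0, 0.001, 0, -1],
  [0, 0, 0, 0, -1],
  [0, 0, 0, 0, -1],
  [0, 0, 0, 0, -1],
  [0, 0, 0, 0, -1],
  [0, 0, 0, 0, -1],
])

```text
clock: 10.35
eef_pos: [392.3, 308.9, 68.1]
orientation: [0.001, 0.682, 0.731, 0.002]
wrist_force: [-8.0, -8.8, 40.3]
grip_width: 5.0
grip_force: 66.7
```

Request:
drive_tool([
  [0, 0, -0.001, 0, -1],
  [0, 0, -0.001, 0, -1],
  [0, 0, -0.001, 0, -1],
  [0, 0, 0, 0, -0.7],
  [0, 0, 0, 0, -0.4],
  [0, 0, 0, 0, 0],
  [0, 0, 0, 0, 0.5],
  [0, 0, 0, 0, 1],
  [0, 0, 0, 0, 1],
  [0, 0, 0, 0, 1],
])

```text
clock: 11.35
eef_pos: [391.0, 307.9, 67.3]
orientation: [-0.0, 0.682, 0.731, 0.0]
wrist_force: [0.2, 1.1, 0.1]
grip_width: 85.6
grip_force: 0.0
```

```bash
python3 - <<'E'
from h import *
stt()
im=ctrl.get_image("wrist"); save(im,"w5"); w=world(im)
hsv=cv2.cvtColor(im["img"],cv2.COLOR_RGB2HSV).astype(int); b=(hsv[...,0]>95)&(hsv[...,0]<125)&(hsv[...,1]>100)
n,L,s,c=cv2.connectedComponentsWithStats(b.astype(np.uint8))
for i in range(1,n):
    if s[i,4]>30: q=w[L==i]; print(c[i].round(),len(q),np.nanpercentile(q,[3,97],axis=0).round(1).tolist())
E
```

```text
t 11.35 [391.  307.9  67.3] yaw 94.02 w 85.6 f [0.2 1.1 0.1] 0.0 q [-0.14  0.36 -0.69  1.9   0.27  0.98 -0.89]
[320. 270.] 2183 [[388.2, 288.0, 12.4], [395.2, 325.2, 84.6]]
[633. 342.] 438 [[592.4, 236.2, 10.7], [595.4, 256.0, 20.7]]
```

Request:
drive_tool([
  [0, 0, 0.012, 0, 1],
  [0, -0.013, 0, 0, 1],
  [0, -0.013, 0, 0, 1],
  [0, -0.01, 0, 0, 1],
  [0, -0.006, 0, 0, 1],
  [0, -0.006, 0, 0, 1],
  [0, -0.006, 0, 0, 1],
  [0, -0.006, 0, 0, 1],
  [0, 0, 0, 0, 1],
  [0, 0, 0, 0, 1],
])

```text
clock: 12.4
eef_pos: [331.3, 303.7, 55.4]
orientation: [0.0, 0.682, 0.731, 0.0]
wrist_force: [-0.5, -0.5, -0.1]
grip_width: 85.7
grip_force: 0.0
```

Request:
drive_tool([
  [0, 0, 0, 0, 1],
  [0, 0, -0.03, 0, 1],
  [0, 0, -0.04, 0, 1],
  [0, 0, -0.04, 0, 1],
  [0, 0, -0.02, 0, 1],
  [0, 0, 0, -0.14, 1],
  [0, 0, 0, -0.14, 1],
  [0, 0, 0, -0.14, 1],
  [0, 0, 0, -0.14, 1],
  [0, 0, 0, -0.14, 1],
])

```text
clock: 13.4
eef_pos: [331.4, 303.6, 185.4]
orientation: [-0.0, 0.387, 0.922, 0.0]
wrist_force: [-0.6, -0.0, -0.2]
grip_width: 85.5
grip_force: 0.0
```

```bash
cat >> h.py <<'E'
def blue(name,zr,xr,yr):
    im=ctrl.get_image("wrist"); save(im,name); w=world(im)
    h=cv2.cvtColor(im["img"],cv2.COLOR_RGB2HSV).astype(int)
    b=(w[...,2]>zr[0])&(w[...,2]<zr[1])&(w[...,0]>xr[0])&(w[...,0]<xr[1])&(w[...,1]>yr[0])&(w[...,1]<yr[1])&(h[...,0]>85)&(h[...,0]<130)&(h[...,1]>40)
    b=cv2.morphologyEx(b.astype(np.uint8),cv2.MORPH_CLOSE,np.ones((9,9)))
    n,L,s,c=cv2.connectedComponentsWithStats(b)
    for i in range(1,n):
        if s[i,4]>60:
            q=w[L==i]; q=q[np.isfinite(q[:,0])]; r=cv2.minAreaRect(q[:,:2].astype(np.float32)); print(name,c[i].round(),len(q),np.round(r[0],1),np.round(r[1],1),round(r[2],2),"z",np.round(np.percentile(q[:,2],[3,50,97]),1))
E
python3 - <<'E'
from h import *
stt(); blue("w6",(-5,60),(230,450),(200,420))
E
```

```text
t 13.4 [331.4 303.6 185.4] yaw 134.43 w 85.5 f [-0.6 -0.  -0.2] 0.0 q [-0.03  0.1  -0.82  1.88  0.08  1.2  -0.1 ]
w6 [335. 206.] 6507 [355.4 297.6] [100.8  95.4] 7.93 z [ 2.7  5.  10.8]
w6 [512. 181.] 74 [437.  414.3] [ 5.  13.2] 82.45 z [45.2 50.7 54.1]
```

View pics/w6.png

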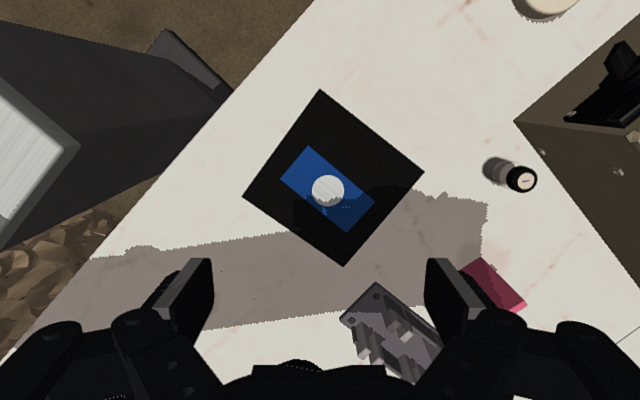

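```bash
sed -i 's/(h\[...,1\]>40)/(h[...,1]>60)\&(h[...,2]>70)/' h.py; python3 - <<'E'
from h import *
blue("w7",(5.5,14),(230,450),(200,420))
E
```

```text
w7 [318. 179.] 2119 [345.4 301.6] [79.2 39.8] 4.14 z [ 8.5  9.8 11.1]
```

The plate lies flat on the mat at px (328,190), world (345, 302) with its top at 9.8 mm, which fits. Next I'll turn the tool and go down over its rear half.

Request:
drive_tool([
  [0, 0, 0, -0.145, 0.2],
  [0, 0, 0, -0.145, 0.2],
  [0, 0, 0, -0.145, 0.2],
  [0, 0, 0, -0.145, 0.2],
  [0, 0, 0, -0.145, 0.2],
  [0, 0, 0, -0.142, 0.2],
  [0.008, -0.003, 0.04, 0, 0.2],
  [0, 0, 0.04, 0, 0.2],
  [0, 0, 0.03, 0, 0.2],
  [0, 0, 0, 0, 0.2],
])

```text
clock: 14.5
eef_pos: [321.3, 298.1, 72.1]
orientation: [-0.003, -0.031, 1.0, -0.002]
wrist_force: [-0.2, -0.6, 0.3]
grip_width: 51.3
grip_force: 0.0
```

```bash
python3 - <<'E'
from h import *
stt(); blue("w8",(5.5,16),(230,450),(200,420)); go(323.5,300,12,184.1)
E
```

```text
t 14.5 [321.3 298.1  72.1] yaw 183.57 w 51.3 f [-0.2 -0.6  0.3] 0.0 q [-0.04  0.26 -0.86  2.03  0.23  0.96  0.61]
w8 [321. 219.] 3182 [323.7 299.9] [36.5 39.7] 4.04 z [ 8.6  9.8 10.9]
go [-1.3  0.4 62.4] turn -0.008
```

Request:
drive_tool([
  [-0.002, 0.001, 0.02, -0.008, 0.2],
  [0, 0, 0.02, 0, 0.2],
  [0, 0, 0.012, 0, 0.2],
  [0, 0, 0.004, 0, 0.2],
  [0, 0, 0.002, 0, 0.2],
  [0, 0, 0.002, 0, 0.2],
  [0, 0, 0.002, 0, 0.2],
  [0, 0, 0, 0, 0.2],
  [0, 0, 0, 0, 0.2],
  [0, 0, 0, 0, 0.2],
])

```text
clock: 15.55
eef_pos: [325.4, 301.3, 13.5]
orientation: [0.0, -0.037, 0.999, 0.0]
wrist_force: [-0.1, -0.4, -1.2]
grip_width: 51.6
grip_force: 0.0
```

Request:
drive_tool([
  [0, 0, 0.001, 0, 0.2],
  [0, 0, 0.001, 0, 0.2],
  [0, 0, 0.001, 0, 0.2],
  [0, 0, 0, 0, 0.2],
  [0, 0, 0, 0, -1],
  [0, 0, 0, 0, -1],
  [0, 0, 0, 0, -1],
  [0, 0, 0, 0, -1],
  [0, 0, 0, 0, -1],
  [0, 0, 0, 0, -1],
])

```text
clock: 16.55
eef_pos: [325.3, 301.3, 10.7]
orientation: [0.0, -0.037, 0.999, -0.0]
wrist_force: [-1.9, -1.5, 6.2]
grip_width: 37.8
grip_force: 59.5
```

Request:
drive_tool([
  [0, 0, -0.01, 0, -1],
  [0, 0, -0.02, 0, -1],
  [0, 0, -0.03, 0, -1],
  [0, 0, -0.04, 0, -1],
  [0, 0, -0.04, 0, -1],
  [0, 0, -0.04, 0, -1],
  [0, 0, -0.04, 0, -1],
  [0, 0, 0, 0, -1],
  [0, 0, 0, 0, -1],
  [0, 0, 0, 0, -1],
])

```text
clock: 17.55
eef_pos: [324.8, 300.8, 229.5]
orientation: [-0.001, -0.037, 0.999, -0.0]
wrist_force: [-0.3, -0.5, -0.4]
grip_width: 37.6
grip_force: 60.5
```

```bash
python3 - <<'E'
from h import *
stt(); blue("w9",(150,300),(230,450),(200,420))
E
```

```text
t 17.55 [324.8 300.8 229.5] yaw 184.26 w 37.6 f [-0.3 -0.5 -0.4] 60.5 q [ 0.07  0.04 -0.9   1.82  0.03  1.3   0.81]
w9 [319. 243.] 3329 [319.2 300.5] [29.2 39.8] 0.74 z [227.4 228.6 229.7]
```

View pics/w9.png

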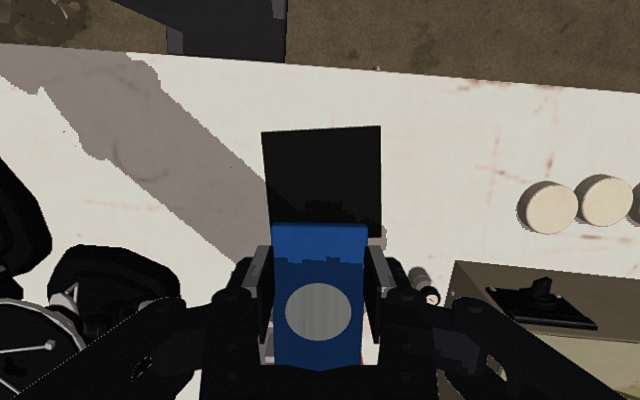

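The plate is held level between the jaws, with its rear end at px row 225. I'll carry it high around to the jig.

Request:
drive_tool([
  [0, 0, -0.036, 0, -1],
  [0, 0, -0.036, 0, -1],
  [0, 0, -0.036, 0, -1],
  [0, 0, -0.036, 0, -1],
  [0, 0, -0.04, 0, -1],
  [0, 0, 0, 0, -1],
  [-0.0154, -0.0293, 0, 0, -1],
  [-0.0154, -0.0293, 0, 0, -1],
  [-0.0154, -0.0293, 0, 0, -1],
  [-0.0154, -0.0293, 0, 0, -1],
])

```text
clock: 18.6
eef_pos: [395.6, 187.6, 412.8]
orientation: [-0.001, -0.037, 0.999, -0.0]
wrist_force: [0.4, 0.3, -0.8]
grip_width: 37.4
grip_force: 60.5
```

Request:
drive_tool([
  [-0.0154, -0.0293, 0, 0, -1],
  [-0.0154, -0.0293, 0, 0, -1],
  [-0.0154, -0.0293, 0, 0, -1],
  [-0.0154, -0.0293, 0, 0, -1],
  [-0.0154, -0.0293, 0, 0, -1],
  [-0.0154, -0.0293, 0, 0, -1],
  [0, 0, 0, 0.1365, -1],
  [0, 0, 0, 0.1365, -1],
  [0, 0, 0, 0.1365, -1],
  [0, 0, 0, 0.1365, -1],
])

```text
clock: 19.6
eef_pos: [500.4, 20.4, 412.3]
orientation: [-0.002, 0.236, 0.972, -0.0]
wrist_force: [0.1, -0.1, -0.7]
grip_width: 37.8
grip_force: 60.4
```

```bash
python3 - <<'E'
from h import *
stt(); go(428.1,-277.6,410,137.36)
E
```

```text
t 19.6 [500.4  20.4 412.3] yaw 152.67 w 37.8 f [ 0.1 -0.1 -0.7] 60.4 q [ 0.36  0.13 -0.53  1.33  0.06  1.71  0.94]
go [ -72.6 -298.     2.3] turn 0.267
```

Request:
drive_tool([
  [0, 0, 0, 0.1335, -1],
  [0, 0, 0, 0.1335, -1],
  [-0.0149, -0.0268, 0, 0, -1],
  [-0.0149, -0.0268, 0, 0, -1],
  [-0.0149, -0.0268, 0, 0, -1],
  [-0.0149, -0.0268, 0, 0, -1],
  [-0.0149, -0.0268, 0, 0, -1],
  [-0.0149, -0.0268, 0, 0, -1],
  [-0.0149, -0.0268, 0, 0, -1],
  [-0.0149, -0.0268, 0, 0, -1],
])

```text
clock: 20.6
eef_pos: [443.7, -219.3, 412.4]
orientation: [-0.002, 0.361, 0.933, 0.0]
wrist_force: [0.7, -0.9, -0.8]
grip_width: 37.6
grip_force: 60.5
```

Request:
drive_tool([
  [-0.0149, -0.0268, 0, 0, -1],
  [-0.0149, -0.0268, 0, 0, -1],
  [0, 0, 0.045, 0, -1],
  [0, 0, 0.045, 0, -1],
  [0, 0, 0.045, 0, -1],
  [0, 0, 0.045, 0, -1],
  [0, 0, 0.045, 0, -1],
  [0, 0, 0.03, 0, -1],
  [0, 0, 0, 0, -1],
  [0, 0, 0, 0, -1],
])

```text
clock: 21.6
eef_pos: [429.9, -277.6, 158.9]
orientation: [-0.001, 0.361, 0.933, 0.0]
wrist_force: [0.5, -0.5, 1.1]
grip_width: 37.7
grip_force: 60.5
```

```bash
cat >> h.py <<'E'
O=np.array([557.4,-307.0]); XJ=np.array([.7356,-.6774]); YJ=np.array([.6774,.7356])
def jig(p): d=np.array(p)[...,:2]-O; return np.stack([d@XJ,d@YJ],-1)
def jw(x,y): return O+x*XJ+y*YJ
E
python3 - <<'E'
from h import *
stt(); s=ctrl.state(); print("jig tcp",jig(s["eef_pos"])); go(*jw(-115,-66),60,137.36)
im=ctrl.get_image("wrist"); save(im,"w10"); np.savez("w10.npz",**im)
w=world(im); m=(w[...,2]>18)&(w[...,2]<31)&(abs(jig(w)[...,0]+80)<60)&(abs(jig(w)[...,1])<120)
n,L,st_,c=cv2.connectedComponentsWithStats(m.astype(np.uint8))
for i in range(1,n):
    if st_[i,4]>200: q=w[L==i]; print("bar",c[i].round(),np.percentile(jig(q),[2,98],axis=0).round(1).tolist(),np.median(q[:,2]))
E
```

```text
t 21.6 [ 429.9 -277.6  158.9] yaw 137.69 w 37.7 f [ 0.5 -0.5  1.1] 60.5 q [ 0.72  0.21 -0.24  1.78  0.05  1.16  1.3 ]
jig tcp [-113.7329168  -64.7168374]
go [ 1.3 -1.3 98.9] turn 0.006
bar [315. 200.] [[-122.2, -79.3], [-88.1, -54.2]] 24.684608716453795
bar [398. 219.] [[-122.1, -13.6], [-49.3, 11.7]] 24.77717486632264
bar [477. 230.] [[-121.8, 52.5], [-35.7, 77.1]] 24.74384702871538
bar [501. 272.] [[-50.4, 86.9], [-32.7, 94.2]] 24.281971783877623
```

View pics/w10.png

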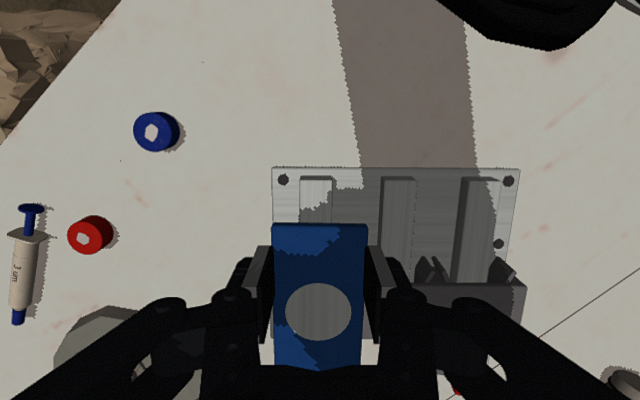

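The plate is lined up above the right bay: its bar is at px (315,200), and the mounts at (155,130) and (90,233) are clear. Descending.

Request:
drive_tool([
  [0.001, -0.0018, 0.03, 0.006, -1],
  [0, 0, 0.03, 0, -1],
  [0, 0, 0.03, 0, -1],
  [0, 0, 0.02, 0, -1],
  [0, 0, 0.013, 0, -1],
  [0, 0, 0, 0, -1],
  [0, 0, 0, 0, -1],
  [0, 0, 0, 0, -1],
  [0, 0, 0, 0, -1],
  [0, 0, 0, 0, -1],
])

```text
clock: 22.65
eef_pos: [428.8, -278.9, 37.1]
orientation: [0.001, 0.364, 0.931, -0.0]
wrist_force: [-0.2, -0.5, -0.3]
grip_width: 37.5
grip_force: 60.5
```

```bash
python3 - <<'E'
from h import *
stt(); s=ctrl.state(); print("jig tcp",jig(s["eef_pos"]))
im=ctrl.get_image("wrist"); save(im,"w11"); w=world(im); J=jig(w)
h=cv2.cvtColor(im["img"],cv2.COLOR_RGB2HSV); m=(h[...,0]>95)&(h[...,0]<125)&(h[...,1]>100)&(abs(J[...,1]+66)<40)&(w[...,2]>15)&(w[...,2]<60)
print("plate",np.percentile(J[m],[1,99],axis=0).round(1).tolist(),np.percentile(w[m][:,2],[5,50,95]).round(1))
m=(w[...,2]>18)&(w[...,2]<28)&(h[...,1]<60)&(abs(J[...,0]+115)<8)&(abs(J[...,1]+66)<18); print("bar",m.sum(),np.percentile(J[m],[2,98],axis=0).round(1).tolist() if m.sum() else 0)
E
```

```text
t 22.65 [ 428.8 -278.9   37.1] yaw 137.33 w 37.5 f [-0.2 -0.5 -0.3] 60.5 q [ 0.71  0.36 -0.23  1.91  0.1   0.89  1.26]
jig tcp [-113.62949075  -66.47624556]
plate [[-133.8, -85.6], [-64.4, -46.7]] [35.1 36.2 37.2]
bar 0 0
```

Request:
drive_tool([
  [0, 0, 0.002, 0, -1],
  [0, 0, 0.002, 0, -1],
  [0, 0, 0.001, 0, -1],
  [-0.006, 0, 0, 0, -1],
  [-0.006, 0, 0, 0, -1],
  [-0.006, 0, 0, 0, -1],
  [-0.006, 0, 0, 0, -1],
  [0, 0, 0, 0, -1],
  [0, 0, 0, 0, -1],
  [0, 0, 0, 0, -1],
])

```text
clock: 23.7
eef_pos: [446.6, -295.3, 31.7]
orientation: [0.001, 0.364, 0.931, -0.0]
wrist_force: [1.2, -0.2, 4.4]
grip_width: 38.0
grip_force: 61.0
```

Good: light contact and inside the cheeks. Continuing.

Request:
drive_tool([
  [-0.005, 0, 0, 0, -1],
  [-0.005, 0, 0, 0, -1],
  [-0.005, 0, 0, 0, -1],
  [-0.005, 0, 0, 0, -1],
  [-0.002, 0, 0, 0, -1],
  [0, 0, 0, 0, -1],
  [0, 0, 0, 0, -1],
  [0, 0, 0, 0, -1],
  [0, 0, 0, 0, -1],
  [0, 0, 0, 0, -1],
])

```text
clock: 24.7
eef_pos: [461.8, -309.2, 31.7]
orientation: [-0.0, 0.364, 0.932, 0.0]
wrist_force: [-2.2, 2.0, 9.9]
grip_width: 37.8
grip_force: 61.6
```

Request:
drive_tool([
  [0, 0, 0, 0, 0.2],
  [0, 0, 0, 0, 0.2],
  [0, 0, 0, 0, 0.2],
  [0, 0, -0.02, 0, 0.2],
  [0, 0, -0.025, 0, 0.2],
  [0.022, 0, 0, 0, 0.2],
  [0.022, 0, 0, 0, -1],
  [0, 0, 0, 0, -1],
  [0, 0, 0, 0, -1],
  [0, 0, 0, 0, -1],
])

```text
clock: 25.7
eef_pos: [430.2, -280.5, 76.3]
orientation: [0.0, 0.364, 0.931, 0.0]
wrist_force: [0.3, 0.3, 0.2]
grip_width: -0.2
grip_force: 0.0
```

```bash
cat >> h.py <<'E'
def plate(name,y0):
    s=ctrl.state(); stt(); print("jig tcp",jig(s["eef_pos"]).round(1))
    im=ctrl.get_image("wrist"); save(im,name); w=world(im); J=jig(w)
    h=cv2.cvtColor(im["img"],cv2.COLOR_RGB2HSV); m=(h[...,0]>95)&(h[...,0]<125)&(h[...,1]>90)&(abs(J[...,1]-y0)<35)&(w[...,2]>15)&(w[...,2]<60)&(abs(J[...,0]+80)<80)
    print("plate",m.sum(),np.percentile(J[m],[1,99],axis=0).round(1).tolist(),np.percentile(w[m][:,2],[5,50,95]).round(1))
E
python3 - <<'E'
from h import *
plate("w12",-66)
E
```

```text
t 25.7 [ 430.2 -280.5   76.3] yaw 137.31 w -0.2 f [0.3 0.3 0.2] 0.0 q [ 0.72  0.31 -0.24  1.87  0.08  0.98  1.27]
jig tcp [-111.5  -66.6]Traceback (most recent call last):
  File "<stdin>", line 2, in <module>
  File "h.py", line 36, in plate
    print("plate",m.sum(),np.percentile(J[m],[1,99],axis=0).round(1).tolist(),np.percentile(w[m][:,2],[5,50,95]).round(1))
                          ~~~~~~~~~~~~~^^^^^^^^^^^^^^^^^^^^
    return _quantile_unchecked(
        a, q, axis, out, overwrite_input, method, keepdims, weights)
    return _ureduce(a,
                    func=_quantile_ureduce_func,
    ...<5 lines>...
                    overwrite_input=overwrite_input,
                    method=method)
    r = func(a, **kwargs)
    result = _quantile(arr,
                       quantiles=q,
    ...<2 lines>...
                       out=out,
                       weights=wgt)
    slices_having_nans = np.isnan(arr[-1, ...])
                                  ~~~^^^^^^^^^
IndexError: index -1 is out of bounds for axis 0 with size 0
```

Request:
drive_tool([
  [0, 0, 0.02, 0, -1],
  [0, 0, 0.014, 0, -1],
  [0, 0, 0.006, 0, -1],
  [0, 0, 0.0015, 0, -1],
  [-0.004, 0, 0, 0, -1],
  [-0.004, 0, 0, 0, -1],
  [-0.003, 0, 0, 0, -1],
  [-0.003, 0, 0, 0, -1],
  [0, 0, 0, 0, -1],
  [0, 0, 0, 0, -1],
])

```text
clock: 26.75
eef_pos: [440.2, -289.5, 34.9]
orientation: [0.0, 0.364, 0.931, 0.0]
wrist_force: [0.2, -0.6, 0.1]
grip_width: -0.4
grip_force: 0.0
```

Request:
drive_tool([
  [-0.002, 0, 0, 0, -1],
  [-0.002, 0, 0, 0, -1],
  [-0.001, 0, 0, 0, -1],
  [-0.001, 0, 0, 0, -1],
  [0, 0, 0, 0, -1],
  [0, 0, 0, 0, -1],
  [0, 0, 0, 0, -1],
  [0, 0, 0, 0, -1],
  [0, 0, 0, 0, -1],
  [0, 0, 0, 0, -1],
])

```text
clock: 27.75
eef_pos: [444.5, -293.5, 34.8]
orientation: [0.0, 0.364, 0.931, 0.0]
wrist_force: [-0.1, 0.2, -0.6]
grip_width: 0.3
grip_force: 0.0
```

```bash
python3 - <<'E'
from h import *
stt(); print(jig(ctrl.state()["eef_pos"]))
E
```

```text
t 27.75 [ 444.5 -293.5   34.8] yaw 137.33 w 0.3 f [-0.1  0.2 -0.6] 0.0 q [ 0.71  0.4  -0.22  1.85  0.11  0.91  1.26]
[-92.15986442 -66.53099486]
```

Request:
drive_tool([
  [-0.001, 0, 0, 0, -1],
  [-0.001, 0, 0, 0, -1],
  [-0.001, 0, 0, 0, -1],
  [-0.001, 0, 0, 0, -1],
  [0, 0, 0, 0, -1],
  [0, 0, 0, 0, -1],
  [0, 0, 0, 0, -1],
  [0, 0, 0, 0, -1],
  [0, 0, 0, 0, -1],
  [0, 0, 0, 0, -1],
])

```text
clock: 28.75
eef_pos: [445.8, -294.7, 34.3]
orientation: [-0.002, 0.364, 0.932, 0.001]
wrist_force: [-6.9, 6.0, 6.2]
grip_width: -0.0
grip_force: 4.8
```

Request:
drive_tool([
  [0.01, 0, 0, 0, -1],
  [0.02, 0, -0.02, 0, -1],
  [0.02, 0, -0.04, 0, -1],
  [0.03, 0, -0.04, 0, 0],
  [0.03, 0, -0.04, 0, 0],
  [0, 0, -0.045, 0, 0],
  [0, 0, -0.045, 0, 0],
  [0, 0, -0.045, 0, 0],
  [0, 0, -0.045, 0, 0],
  [0, 0, -0.045, 0, 0],
])

```text
clock: 29.75
eef_pos: [366.2, -221.4, 401.9]
orientation: [0.001, 0.364, 0.931, -0.0]
wrist_force: [1.1, -1.1, 0.4]
grip_width: 42.6
grip_force: 0.0
```

```bash
python3 - <<'E'
from h import *
plate("w13",-66); im=ctrl.get_image("side"); save(im,"s13"); np.savez("s13.npz",**im)
E
python3 - <<'E'
from h import *
im=dict(np.load("s13.npz")); w=world(im); h=cv2.cvtColor(im["img"],cv2.COLOR_RGB2HSV)
m=(h[...,0]>95)&(h[...,0]<125)&(h[...,1]>100)&(w[...,2]>40)&(w[...,2]<100)&(w[...,1]>150)&(w[...,1]<320)&(w[...,0]<700); print(m.sum(),np.percentile(w[m],[3,97],axis=0).round(1).tolist())
E
```

```text
t 29.75 [ 366.2 -221.4  401.9] yaw 137.33 w 42.6 f [ 1.1 -1.1  0.4] 0.0 q [ 0.74 -0.06 -0.25  1.53 -0.02  1.67  1.31]
jig tcp [-198.7  -66.6]
plate 520 [[-80.2, -85.1], [-39.3, -46.7]] [29.2 30.8 32.3]
70 [[490.9, 167.3, 51.1], [597.6, 269.7, 87.3]]
```

View pics/w13.png

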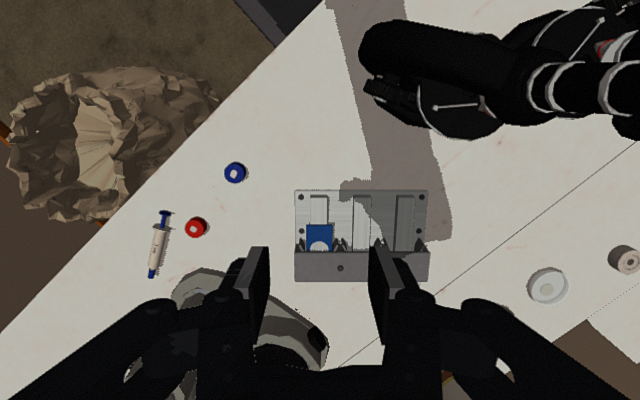

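The picture shows the plate in the right bay at (319,236), with its rear end 80 mm from the stop, so it's fully home. Back to the rack for the second plate.

Request:
drive_tool([
  [0, 0, -0.025, 0, -0.3],
  [0.008, 0.0403, 0, 0, -0.3],
  [0.008, 0.0403, 0, 0, -0.3],
  [0.008, 0.0403, 0, 0, -0.3],
  [0.008, 0.0403, 0, 0, -0.3],
  [0.008, 0.0403, 0, 0, -0.3],
  [0.008, 0.0403, 0, 0, -0.3],
  [0.008, 0.0403, 0, 0, -0.3],
  [0, 0, 0, 0.126, -0.3],
  [0, 0, 0, 0.126, -0.3],
])

```text
clock: 30.85
eef_pos: [516.9, 25.4, 424.0]
orientation: [-0.0, 0.479, 0.878, 0.0]
wrist_force: [-0.8, -0.8, 0.5]
grip_width: 30.4
grip_force: 0.0
```

Request:
drive_tool([
  [0, 0, 0, 0.126, -0.3],
  [0, 0, 0, 0.126, -0.3],
  [0, 0, 0, 0.126, -0.3],
  [0, 0, 0, 0.126, -0.3],
  [0.037, 0.013, 0, 0, -0.3],
  [0.037, 0.013, 0, 0, -0.3],
  [0.037, 0.013, 0, 0, -0.3],
  [0.037, 0.013, 0, 0, -0.3],
  [0.037, 0.013, 0, 0, -0.3],
  [0, 0, 0, 0, -0.3],
])

```text
clock: 31.85
eef_pos: [567.4, 218.9, 422.6]
orientation: [-0.002, 0.679, 0.734, -0.0]
wrist_force: [-1.0, 0.5, 0.7]
grip_width: 29.9
grip_force: 0.0
```

```bash
python3 - <<'E'
from h import *
stt()
im=ctrl.get_image("wrist"); save(im,"w14"); w=world(im)
b=(w[...,2]>70)&(w[...,2]<96)&(abs(w[...,0]-560)<120)&(abs(w[...,1]-250)<60); n,L,s,c=cv2.connectedComponentsWithStats(b.astype(np.uint8))
for i in range(1,n):
    if s[i,4]>20: q=w[L==i]; r=cv2.minAreaRect(q[:,:2].astype(np.float32)); print(c[i].round(),len(q),np.round(r[0],1),np.round(r[1],1),round(r[2],2),np.median(q[:,2]))
go(596.8,250.8,180,94)
E
```

```text
t 31.85 [567.4 218.9 422.6] yaw 94.49 w 29.9 f [-1.   0.5  0.7] 0.0 q [-0.05  0.41 -0.6   0.99  0.23  1.81 -0.48]
[343. 128.] 166 [596.7 251.1] [ 6.2 39.1] 3.73 88.27891256559761
go [ 32.4  31.4 243.3] turn 0.006
```

Request:
drive_tool([
  [0.016, 0.0155, 0, 0.006, -0.3],
  [0.016, 0.0155, 0, 0, -0.3],
  [0, 0, 0.04, 0, -0.3],
  [0, 0, 0.04, 0, -0.3],
  [0, 0, 0.04, 0, -0.3],
  [0, 0, 0.04, 0, -0.3],
  [0, 0, 0.04, 0, -0.3],
  [0, 0, 0.04, 0, -0.3],
  [0, 0, 0, 0, -0.3],
  [0, 0, 0, 0, -0.3],
])

```text
clock: 32.9
eef_pos: [597.6, 245.6, 185.7]
orientation: [0.0, 0.685, 0.729, -0.0]
wrist_force: [-0.2, -0.3, 1.0]
grip_width: 29.7
grip_force: 0.0
```

```bash
python3 - <<'E'
from h import *
stt()
im=ctrl.get_image("wrist"); save(im,"w15"); w=world(im)
b=(w[...,2]>80)&(w[...,2]<96)&(abs(w[...,0]-560)<120)&(abs(w[...,1]-250)<60); n,L,s,c=cv2.connectedComponentsWithStats(b.astype(np.uint8))
for i in range(1,n):
    if s[i,4]>20: q=w[L==i]; r=cv2.minAreaRect(q[:,:2].astype(np.float32)); print(c[i].round(),len(q),np.round(r[0],1),np.round(r[1],1),round(r[2],2),np.median(q[:,2]))
go(596.7,251,68,94)
E
```

```text
t 32.9 [597.6 245.6 185.7] yaw 93.59 w 29.7 f [-0.2 -0.3  1. ] 0.0 q [-0.04  0.52 -0.59  1.36  0.29  1.34 -0.57]
[317. 195.] 524 [596.6 250.7] [ 5.5 39.6] 3.62 88.53505536336725
go [  4.6  -1.3 119.3] turn -0.007
```

Request:
drive_tool([
  [0.004, -0.001, 0.03, -0.006, -0.3],
  [0, 0, 0.03, 0, -0.3],
  [0, 0, 0.03, 0, -0.3],
  [0, 0, 0.02, 0, -0.3],
  [0, 0, 0.008, 0, -0.3],
  [0, 0, 0, 0, -0.3],
  [0, 0, 0, 0, -0.3],
  [0, 0, 0, 0, -1],
  [0, 0, 0, 0, -1],
  [0, 0, 0, 0, -1],
])

```text
clock: 33.95
eef_pos: [597.0, 251.3, 68.7]
orientation: [0.001, 0.682, 0.731, 0.001]
wrist_force: [-0.8, 0.2, 6.3]
grip_width: 4.6
grip_force: 59.6
```

Request:
drive_tool([
  [0, 0, 0, 0, -1],
  [0, 0, -0.01, 0, -1],
  [0, 0, -0.01, 0, -1],
  [0, 0, -0.01, 0, -1],
  [0, 0, -0.01, 0, -1],
  [0, 0, -0.01, 0, -1],
  [0, 0, -0.01, 0, -1],
  [0, 0, -0.02, 0, -1],
  [0, 0, -0.02, 0, -1],
  [0, 0, 0, 0, -1],
])

```text
clock: 34.95
eef_pos: [597.4, 251.7, 170.6]
orientation: [0.001, 0.682, 0.731, 0.003]
wrist_force: [0.9, -0.5, 0.2]
grip_width: 4.9
grip_force: 58.6
```

```bash
python3 - <<'E'
from h import *
stt(); go(392,308,174,94)
im=ctrl.get_image("wrist"); w=world(im)
h=cv2.cvtColor(im["img"],cv2.COLOR_RGB2HSV); b=(h[...,0]>95)&(h[...,0]<125)&(h[...,1]>100)&(w[...,2]>70)&(w[...,1]<300); print(b.sum(),np.nanpercentile(w[b],[3,97],axis=0).round(1).tolist())
E
```

```text
t 34.95 [597.4 251.7 170.6] yaw 94.01 w 4.9 f [ 0.9 -0.5  0.2] 58.6 q [-0.05  0.53 -0.59  1.38  0.3   1.31 -0.58]
go [  70.5 -200.9   -3.4] turn 0.0
4219 [[509.1, 189.5, 111.7], [643.6, 271.0, 249.2]]
```

Request:
drive_tool([
  [0.014, -0.04, 0, 0, -1],
  [0.014, -0.04, 0, 0, -1],
  [0.014, -0.04, 0, 0, -1],
  [0.014, -0.04, 0, 0, -1],
  [0.0145, -0.041, 0, 0, -1],
  [0, 0, 0.025, 0, -1],
  [0, 0, 0.025, 0, -1],
  [0, 0, 0.025, 0, -1],
  [0, 0, 0.02, 0, -1],
  [0, 0, 0.004, 0, -1],
])

```text
clock: 36.0
eef_pos: [388.8, 305.4, 65.0]
orientation: [-0.001, 0.682, 0.731, -0.003]
wrist_force: [-1.0, -1.4, 0.6]
grip_width: 5.0
grip_force: 58.7
```

Request:
drive_tool([
  [0, 0, 0, 0, -1],
  [0, 0, 0.001, 0, -1],
  [0, 0, 0.001, 0, -1],
  [0, 0, 0.001, 0, -1],
  [0, 0, 0, 0, -1],
  [0, 0, 0, 0, -1],
  [0, 0, 0, 0, -1],
  [0, 0, 0, 0, -1],
  [0, 0, 0, 0, -1],
  [0, 0, 0, 0, -1],
])

```text
clock: 37.0
eef_pos: [390.6, 307.0, 64.9]
orientation: [-0.0, 0.682, 0.731, 0.0]
wrist_force: [-0.1, -0.2, -0.4]
grip_width: 5.0
grip_force: 58.7
```

Request:
drive_tool([
  [0, 0, 0.001, 0, -1],
  [0, 0, 0, 0, -1],
  [0, 0, 0, 0, -1],
  [0, 0, 0.001, 0, -1],
  [0, 0, 0, 0, -1],
  [0, 0, 0, 0, -1],
  [0, 0, 0, 0, -1],
  [0, 0, 0, 0, -1],
  [0, 0, 0, 0, -1],
  [0, 0, 0, 0, -1],
])

```text
clock: 38.0
eef_pos: [390.8, 307.1, 63.6]
orientation: [0.0, 0.682, 0.731, 0.0]
wrist_force: [-1.9, -1.2, 9.2]
grip_width: 4.9
grip_force: 60.1
```

Contact at 9 N. I'll release the plate, then tip it and look.

Request:
drive_tool([
  [0, 0, -0.0005, 0, -1],
  [0, 0, 0, 0, -0.85],
  [0, 0, 0, 0, -0.7],
  [0, 0, 0, 0, -0.4],
  [0, 0, 0, 0, 0],
  [0, 0, 0, 0, 0.5],
  [0, 0, 0, 0, 1],
  [0, 0, 0, 0, 1],
  [0, 0, 0, 0, 1],
  [0, 0, 0, 0, 1],
])

```text
clock: 39.0
eef_pos: [390.6, 307.0, 63.4]
orientation: [-0.0, 0.682, 0.731, 0.0]
wrist_force: [0.4, -0.2, 0.2]
grip_width: 85.9
grip_force: 0.0
```

Request:
drive_tool([
  [0, 0, 0.008, 0, 1],
  [0, -0.013, 0, 0, 1],
  [0, -0.013, 0, 0, 1],
  [0, -0.01, 0, 0, 1],
  [0, -0.006, 0, 0, 1],
  [0, -0.006, 0, 0, 1],
  [0, -0.006, 0, 0, 1],
  [0, -0.006, 0, 0, 1],
  [0, 0, 0, 0, 1],
  [0, 0, 0, 0, 1],
])

```text
clock: 40.0
eef_pos: [330.9, 302.8, 55.4]
orientation: [0.0, 0.682, 0.731, 0.0]
wrist_force: [0.5, 0.5, 0.4]
grip_width: 85.5
grip_force: 0.0
```

Request:
drive_tool([
  [0, 0, 0, 0, 1],
  [0, 0, -0.03, 0, 1],
  [0, 0, -0.04, 0, 1],
  [0, 0, -0.04, 0, 1],
  [0, 0, -0.02, 0, 1],
  [0, 0, 0, -0.14, 1],
  [0, 0, 0, -0.14, 1],
  [0, 0, 0, -0.14, 1],
  [0, 0, 0, -0.14, 1],
  [0, 0, 0, -0.14, 1],
])

```text
clock: 41.0
eef_pos: [331.0, 302.7, 185.4]
orientation: [-0.0, 0.387, 0.922, 0.0]
wrist_force: [0.1, -0.5, 0.1]
grip_width: 85.4
grip_force: 0.0
```

```bash
python3 - <<'E'
from h import *
stt(); blue("w16",(5.5,60),(230,480),(200,420))
E
```

```text
t 41.0 [331.  302.7 185.4] yaw 134.43 w 85.4 f [ 0.1 -0.5  0.1] 0.0 q [-0.05  0.09 -0.8   1.88  0.07  1.2  -0.09]
w16 [318. 176.] 2243 [338.4 302.4] [72.2 39.8] 4.39 z [ 8.4  9.8 11.1]
```

Request:
drive_tool([
  [0, 0, 0, -0.145, 0.2],
  [0, 0, 0, -0.145, 0.2],
  [0, 0, 0, -0.145, 0.2],
  [0, 0, 0, -0.145, 0.2],
  [0, 0, 0, -0.145, 0.2],
  [0, 0, 0, -0.145, 0.2],
  [0.015, -0.001, 0.03, 0, 0.2],
  [0, 0, 0.04, 0, 0.2],
  [0, 0, 0.04, 0, 0.2],
  [0, 0, 0, 0, 0.2],
])

```text
clock: 42.05
eef_pos: [313.3, 298.2, 71.4]
orientation: [-0.004, -0.033, 0.999, -0.002]
wrist_force: [-0.4, -0.4, -0.5]
grip_width: 51.1
grip_force: 0.0
```

Request:
drive_tool([
  [0, 0, 0, 0, 0.2],
  [0, 0, 0, 0, 0.2],
  [0, 0, 0, 0, 0.2],
  [0, 0, 0, 0, 0.2],
  [0, 0, 0, 0, 0.2],
  [0, 0, 0, 0, 0.2],
  [0, 0, 0, 0, 0.2],
  [0, 0, 0, 0, 0.2],
  [0, 0, 0, 0, 0.2],
  [0, 0, 0, 0, 0.2],
])

```text
clock: 43.05
eef_pos: [315.8, 300.7, 75.3]
orientation: [-0.0, -0.035, 0.999, 0.0]
wrist_force: [0.1, 0.6, 0.4]
grip_width: 51.4
grip_force: 0.0
```

```bash
python3 - <<'E'
from h import *
stt(); blue("w17",(5.5,16),(230,450),(200,420)); go(316.3,300.7,10.7,184.3)
E
```

```text
t 43.05 [315.8 300.7  75.3] yaw 183.97 w 51.4 f [0.1 0.6 0.4] 0.0 q [-0.06  0.24 -0.84  2.04  0.21  0.96  0.62]
w17 [317. 218.] 2859 [319.4 300.8] [34.6 39.5] 4.0 z [ 8.6  9.8 10.9]
go [-0.5 -0.1 64.6] turn -0.006
```

Request:
drive_tool([
  [0, 0, 0.02, -0.004, 0.2],
  [0, 0, 0.02, 0, 0.2],
  [0, 0, 0.014, 0, 0.2],
  [0, 0, 0.006, 0, 0.2],
  [0, 0, 0.002, 0, 0.2],
  [0, 0, 0.001, 0, 0.2],
  [0, 0, 0.001, 0, 0.2],
  [0, 0, 0, 0, 0.2],
  [0, 0, 0, 0, 0.2],
  [0, 0, 0, 0, 0.2],
])

```text
clock: 44.1
eef_pos: [316.0, 300.8, 11.6]
orientation: [0.0, -0.037, 0.999, 0.0]
wrist_force: [-0.3, -0.7, 0.3]
grip_width: 51.0
grip_force: 0.0
```

Request:
drive_tool([
  [0, 0, 0.0005, 0, 0.2],
  [0, 0, 0, 0, -1],
  [0, 0, 0, 0, -1],
  [0, 0, 0, 0, -1],
  [0, 0, 0, 0, -1],
  [0, 0, 0, 0, -1],
  [0, 0, -0.01, 0, -1],
  [0, 0, -0.02, 0, -1],
  [0, 0, -0.03, 0, -1],
  [0, 0, -0.04, 0, -1],
])

```text
clock: 45.1
eef_pos: [314.7, 300.1, 111.3]
orientation: [-0.001, -0.037, 0.999, -0.0]
wrist_force: [0.4, -0.4, -0.2]
grip_width: 37.2
grip_force: 60.4
```

Request:
drive_tool([
  [0, 0, -0.04, 0, -1],
  [0, 0, -0.04, 0, -1],
  [0, 0, -0.04, 0, -1],
  [0, 0, 0, 0, -1],
  [0, 0, 0, 0, -1],
  [0, 0, 0, 0, -1],
  [0, 0, 0, 0, -1],
  [0, 0, 0, 0, -1],
  [0, 0, 0, 0, -1],
  [0, 0, 0, 0, -1],
])

```text
clock: 46.1
eef_pos: [315.7, 300.7, 230.5]
orientation: [-0.0, -0.037, 0.999, -0.0]
wrist_force: [0.1, -0.7, -0.3]
grip_width: 37.9
grip_force: 60.4
```

```bash
python3 - <<'E'
from h import *
stt(); blue("w18",(150,300),(230,450),(200,420)); go(500,20,410)
E
```

```text
t 46.1 [315.7 300.7 230.5] yaw 184.21 w 37.9 f [ 0.1 -0.7 -0.3] 60.4 q [ 0.05  0.02 -0.88  1.83  0.01  1.3   0.81]
w18 [322. 251.] 2171 [310.9 300.4] [20.  39.4] 0.34 z [227.8 228.9 230. ]
w18 [336. 358.] 151 [359.4 312.8] [11.3  9.6] 24.37 z [227.9 228.9 229.7]
go [-163.2 -293.5 -179.4] turn None
```

Request:
drive_tool([
  [0, 0, -0.036, 0, -1],
  [0, 0, -0.036, 0, -1],
  [0, 0, -0.036, 0, -1],
  [0, 0, -0.036, 0, -1],
  [0, 0, -0.038, 0, -1],
  [0, 0, 0, 0, -1],
  [-0.0163, -0.0293, 0, 0, -1],
  [-0.0163, -0.0293, 0, 0, -1],
  [-0.0163, -0.0293, 0, 0, -1],
  [-0.0163, -0.0293, 0, 0, -1],
])

```text
clock: 47.15
eef_pos: [389.9, 187.4, 412.4]
orientation: [-0.0, -0.037, 0.999, -0.0]
wrist_force: [-0.4, -0.1, -0.5]
grip_width: 38.0
grip_force: 60.5
```

Request:
drive_tool([
  [-0.0163, -0.0293, 0, 0, -1],
  [-0.0163, -0.0293, 0, 0, -1],
  [-0.0163, -0.0293, 0, 0, -1],
  [-0.0163, -0.0293, 0, 0, -1],
  [-0.0163, -0.0293, 0, 0, -1],
  [-0.0163, -0.0293, 0, 0, -1],
  [0, 0, 0, 0.1363, -1],
  [0, 0, 0, 0.1363, -1],
  [0, 0, 0, 0.1363, -1],
  [0, 0, 0, 0.1363, -1],
])

```text
clock: 48.15
eef_pos: [499.9, 20.4, 412.0]
orientation: [-0.001, 0.237, 0.972, 0.0]
wrist_force: [0.7, 0.4, -0.6]
grip_width: 37.8
grip_force: 60.5
```

Request:
drive_tool([
  [0, 0, 0, 0.1363, -1],
  [0, 0, 0, 0.1363, -1],
  [-0.018, -0.0252, 0, 0, -1],
  [-0.018, -0.0252, 0, 0, -1],
  [-0.018, -0.0252, 0, 0, -1],
  [-0.018, -0.0252, 0, 0, -1],
  [-0.018, -0.0252, 0, 0, -1],
  [-0.018, -0.0252, 0, 0, -1],
  [-0.018, -0.0252, 0, 0, -1],
  [-0.018, -0.0252, 0, 0, -1],
])

```text
clock: 49.15
eef_pos: [468.8, -226.6, 412.1]
orientation: [-0.0, 0.364, 0.932, 0.0]
wrist_force: [0.3, 0.3, 0.7]
grip_width: 37.8
grip_force: 60.5
```

Request:
drive_tool([
  [0, 0, 0, 0, -1],
  [0, 0, 0, 0, -1],
  [0, 0, 0.045, 0, -1],
  [0, 0, 0.045, 0, -1],
  [0, 0, 0.045, 0, -1],
  [0, 0, 0.045, 0, -1],
  [0, 0, 0.045, 0, -1],
  [0, 0, 0.035, 0, -1],
  [0, 0, 0, 0, -1],
  [0, 0, 0, 0, -1],
])

```text
clock: 50.15
eef_pos: [469.6, -224.4, 153.5]
orientation: [-0.0, 0.363, 0.932, 0.0]
wrist_force: [0.9, -0.3, 1.3]
grip_width: 37.5
grip_force: 60.5
```

```bash
python3 - <<'E'
from h import *
plate("w19",0); go(*jw(-120,-.5),36,137.36)
im=ctrl.get_image("wrist"); w=world(im); J=jig(w); m=(w[...,2]>18)&(w[...,2]<28)&(abs(J[...,0]+110)<15)&(abs(J[...,1])<120)
n,L,s,c=cv2.connectedComponentsWithStats(m.astype(np.uint8))
for i in range(1,n):
    if s[i,4]>100: print("bar",np.percentile(J[L==i],[2,98],axis=0).round(1).tolist())
E
```

```text
t 50.15 [ 469.6 -224.4  153.5] yaw 137.43 w 37.5 f [ 0.9 -0.3  1.3] 60.5 q [ 0.62  0.24 -0.27  1.77  0.07  1.15  1.16]
jig tcp [-120.6    1.3]Traceback (most recent call last):
  File "<stdin>", line 2, in <module>
  File "h.py", line 36, in plate
    print("plate",m.sum(),np.percentile(J[m],[1,99],axis=0).round(1).tolist(),np.percentile(w[m][:,2],[5,50,95]).round(1))
                          ~~~~~~~~~~~~~^^^^^^^^^^^^^^^^^^^^
    return _quantile_unchecked(
        a, q, axis, out, overwrite_input, method, keepdims, weights)
    return _ureduce(a,
                    func=_quantile_ureduce_func,
    ...<5 lines>...
                    overwrite_input=overwrite_input,
                    method=method)
    r = func(a, **kwargs)
    result = _quantile(arr,
                       quantiles=q,
    ...<2 lines>...
                       out=out,
                       weights=wgt)
    slices_having_nans = np.isnan(arr[-1, ...])
                                  ~~~^^^^^^^^^
IndexError: index -1 is out of bounds for axis 0 with size 0
```

Request:
drive_tool([
  [0, 0, 0.03, 0, -1],
  [0, 0, 0.03, 0, -1],
  [0, 0, 0.03, 0, -1],
  [0, 0, 0.02, 0, -1],
  [0, 0, 0.006, 0, -1],
  [0, 0, 0, 0, -1],
  [0, 0, 0, 0, -1],
  [0, 0, 0, 0, -1],
  [0, 0, 0, 0, -1],
  [0, 0, 0, 0, -1],
])

```text
clock: 51.2
eef_pos: [469.5, -225.6, 37.5]
orientation: [0.001, 0.364, 0.931, -0.0]
wrist_force: [0.4, -0.1, 0.4]
grip_width: 37.7
grip_force: 60.5
```

```bash
python3 - <<'E'
from h import *
plate("w20",0)
E
```

```text
t 51.2 [ 469.5 -225.6   37.5] yaw 137.34 w 37.7 f [ 0.4 -0.1  0.4] 60.5 q [ 0.6   0.37 -0.26  1.88  0.12  0.9   1.12]
jig tcp [-119.8    0.4]
plate 8950 [[-134.0, -18.6], [-69.8, 20.2]] [34.8 35.9 37. ]
```

Request:
drive_tool([
  [0, -0.0012, 0.002, 0, -1],
  [0, 0, 0.002, 0, -1],
  [0, 0, 0.001, 0, -1],
  [-0.006, 0, 0, 0, -1],
  [-0.006, 0, 0, 0, -1],
  [-0.006, 0, 0, 0, -1],
  [-0.006, 0, 0, 0, -1],
  [0, 0, 0, 0, -1],
  [0, 0, 0, 0, -1],
  [0, 0, 0, 0, -1],
])

```text
clock: 52.25
eef_pos: [486.8, -242.9, 32.4]
orientation: [0.001, 0.364, 0.932, -0.0]
wrist_force: [2.1, -1.3, 4.8]
grip_width: 37.8
grip_force: 61.1
```

Request:
drive_tool([
  [-0.006, 0, 0, 0, -1],
  [-0.006, 0, 0, 0, -1],
  [-0.005, 0, 0, 0, -1],
  [-0.005, 0, 0, 0, -1],
  [-0.003, 0, 0, 0, -1],
  [0, 0, 0, 0, -1],
  [0, 0, 0, 0, -1],
  [0, 0, 0, 0, -1],
  [0, 0, 0, 0, -1],
  [0, 0, 0, 0, -1],
])

```text
clock: 53.25
eef_pos: [504.4, -258.9, 32.3]
orientation: [-0.0, 0.364, 0.932, 0.0]
wrist_force: [-1.3, 2.8, 9.3]
grip_width: 37.6
grip_force: 61.6
```

Request:
drive_tool([
  [-0.002, 0, 0, 0, -1],
  [-0.002, 0, 0, 0, -1],
  [-0.001, 0, 0, 0, -1],
  [-0.001, 0, 0, 0, -1],
  [0, 0, 0, 0, -1],
  [0, 0, 0, 0, -1],
  [0, 0, 0, 0, -1],
  [0, 0, 0, 0, -1],
  [0, 0, 0, 0, -1],
  [0, 0, 0, 0, -1],
])

```text
clock: 54.25
eef_pos: [508.4, -262.5, 32.3]
orientation: [-0.001, 0.363, 0.932, 0.0]
wrist_force: [-5.0, 4.0, 12.0]
grip_width: 37.3
grip_force: 61.9
```

Request:
drive_tool([
  [-0.001, 0, 0, 0, -1],
  [0, 0, 0, 0, -1],
  [0, 0, 0, 0, -1],
  [0, 0, 0, 0, 0.2],
  [0, 0, 0, 0, 0.2],
  [0, 0, 0, 0, 0.2],
  [0, 0, -0.02, 0, 0.2],
  [0, 0, -0.04, 0, 0.2],
  [0.025, 0, -0.02, 0, 0.2],
  [0.025, 0, 0, 0, -1],
])

```text
clock: 55.25
eef_pos: [474.5, -231.1, 114.9]
orientation: [0.003, 0.364, 0.931, -0.0]
wrist_force: [0.3, 0.6, -0.4]
grip_width: 37.9
grip_force: 0.0
```

Request:
drive_tool([
  [0.04, 0, -0.02, 0, -1],
  [0.04, 0, -0.02, 0, -1],
  [0, 0, -0.045, 0, -1],
  [0, 0, -0.045, 0, -1],
  [0, 0, -0.045, 0, -1],
  [0, 0, -0.045, 0, -1],
  [0, 0, -0.045, 0, -1],
  [0, 0, 0, 0, -1],
  [0, 0, 0, 0, -1],
  [0, 0, 0, 0, -1],
])

```text
clock: 56.25
eef_pos: [413.5, -176.1, 375.6]
orientation: [-0.001, 0.364, 0.931, 0.0]
wrist_force: [-0.2, 0.7, -0.4]
grip_width: 0.0
grip_force: 0.0
```

```bash
python3 - <<'E'
from h import *
plate("w21",0); plate("w22",-66); go(*jw(42,63),410,126.6)
im=cv2.imread("pics/w21.png"); 
E
```

```text
t 56.25 [ 413.5 -176.1  375.6] yaw 137.33 w 0.0 f [-0.2  0.7 -0.4] 0.0 q [ 0.62 -0.02 -0.29  1.54 -0.    1.62  1.16]
jig tcp [-194.5   -1.2]
plate 377 [[-80.1, -18.8], [-59.4, 18.8]] [29.3 30.7 32.1]
t 56.3 [ 413.4 -176.   375.3] yaw 137.33 w 0.2 f [-0.8 -0.5  0.8] 0.0 q [ 0.62 -0.01 -0.29  1.54 -0.    1.62  1.16]
jig tcp [-194.7   -1.2]
plate 577 [[-80.2, -85.0], [-39.8, -46.0]] [29.3 30.7 32.2]
go [-236.6   64.3  -34.7] turn 0.187
```

View pics/w21.png

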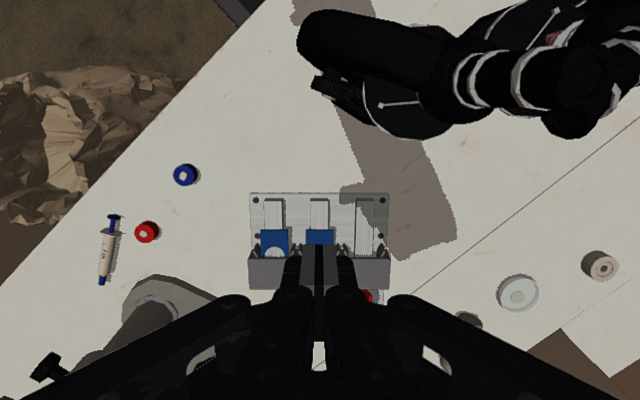

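Both plates are home, with rear ends at -80 mm (px (275,243) and (320,237)). Now the knob.

Request:
drive_tool([
  [-0.0338, 0.0092, 0, 0, -0.05],
  [-0.0338, 0.0092, 0, 0, -0.05],
  [-0.0338, 0.0092, 0, 0, -0.05],
  [-0.0338, 0.0092, 0, 0, -0.05],
  [-0.0338, 0.0092, 0, 0, -0.05],
  [-0.0338, 0.0092, 0, 0, -0.05],
  [-0.0338, 0.0092, 0, 0, -0.05],
  [0, 0, 0, 0.0935, -0.05],
  [0, 0, 0, 0.0935, -0.05],
  [0, 0, 0, 0, -0.05],
])

```text
clock: 57.35
eef_pos: [631.7, -289.0, 374.6]
orientation: [-0.002, 0.45, 0.893, -0.0]
wrist_force: [0.3, -0.5, -0.8]
grip_width: 40.5
grip_force: 0.0
```

Request:
drive_tool([
  [0, 0, 0.045, 0, -0.05],
  [0, 0, 0.045, 0, -0.05],
  [0, 0, 0.045, 0, -0.05],
  [0, 0, 0.045, 0, -0.05],
  [0, 0, 0.04, 0, -0.05],
  [0, 0, 0, 0, -0.05],
  [0, 0, 0, 0, -0.05],
  [0, 0, 0, 0, -0.05],
  [0, 0, 0, 0, -0.05],
  [0, 0, 0, 0, -0.05],
])

```text
clock: 58.35
eef_pos: [632.5, -289.4, 159.1]
orientation: [0.002, 0.449, 0.894, 0.0]
wrist_force: [0.2, 0.4, 0.0]
grip_width: 40.4
grip_force: 0.0
```

```bash
cat >> h.py <<'E'
def knob(name):
    im=ctrl.get_image("wrist"); save(im,name); w=world(im)
    h=cv2.cvtColor(im["img"],cv2.COLOR_RGB2HSV).astype(int)
    k=((h[...,0]<8)|(h[...,0]>172))&(h[...,1]>140)&(w[...,2]>43)&(w[...,2]<57)&(np.hypot(w[...,0]-631,w[...,1]+289)<40); q=w[k]
    print("knob",len(q),cv2.minAreaRect(q[:,:2].astype(np.float32)),np.median(q[:,2])) if len(q)>5 else print("no knob")
E
python3 - <<'E'
from h import *
stt(); go(631.1,-289.1,34,126.6); knob("w23")
E
```

```text
t 58.35 [ 632.5 -289.4  159.1] yaw 126.64 w 40.4 f [0.2 0.4 0. ] 0.0 q [ 0.54  0.59 -0.24  1.25  0.14  1.31  0.94]
go [  1.1  -0.9 125.1] turn 0.001
knob 922 ((630.1610717773438, -288.62432861328125), (13.547502517700195, 37.08768844604492), 36.20684051513672) 50.42406888719904
```

Request:
drive_tool([
  [0.0015, -0.001, 0.03, 0, -0.05],
  [0, 0, 0.03, 0, -0.05],
  [0, 0, 0.03, 0, -0.05],
  [0, 0, 0.02, 0, -0.05],
  [0, 0, 0.015, 0, -0.05],
  [0, 0, 0, 0, -0.05],
  [0, 0, 0, 0, -0.05],
  [0, 0, 0, 0, -1],
  [0, 0, 0, 0, -1],
  [0, 0, 0, 0, -1],
])

```text
clock: 59.4
eef_pos: [630.0, -289.6, 33.8]
orientation: [0.001, 0.449, 0.893, -0.0]
wrist_force: [-3.8, -0.9, 5.8]
grip_width: 12.7
grip_force: 59.5
```

```bash
python3 - <<'E'
from h import *
stt()
E
```

```text
t 59.4 [ 630.  -289.6   33.8] yaw 126.58 w 12.7 f [-3.8 -0.9  5.8] 59.5 q [ 0.53  0.69 -0.23  1.38  0.17  1.08  0.92]
```

Request:
drive_tool([
  [0, 0, 0, 0.1, -1],
  [0, 0, 0, 0.1, -1],
  [0, 0, 0, 0.1, -1],
  [0, 0, 0, 0.1, -1],
  [0, 0, 0, 0.1, -1],
  [0, 0, 0, 0.1, -1],
  [0, 0, 0, 0.1, -1],
  [0, 0, 0, 0.1, -1],
  [0, 0, 0, 0.1, -1],
  [0, 0, 0, 0.1, -1],
])

```text
clock: 60.4
eef_pos: [630.6, -289.6, 33.8]
orientation: [0.001, 0.824, 0.567, 0.001]
wrist_force: [-1.2, -1.7, 3.4]
grip_width: 12.9
grip_force: 59.2
```

Request:
drive_tool([
  [0, 0, 0, 0.1, -1],
  [0, 0, 0, 0.1, -1],
  [0, 0, 0, 0.1, -1],
  [0, 0, 0, 0.06, -1],
  [0, 0, 0, 0, -1],
  [0, 0, 0, 0, -1],
  [0, 0, 0, 0, -1],
  [0, 0, 0, 0, -1],
  [0, 0, 0, 0, -1],
  [0, 0, 0, 0, -1],
])

```text
clock: 61.4
eef_pos: [630.7, -289.7, 33.8]
orientation: [0.001, 0.911, 0.413, 0.001]
wrist_force: [-0.4, -1.5, 5.9]
grip_width: 13.1
grip_force: 59.5
```

```bash
python3 - <<'E'
from h import *
stt(); print(np.round(ctrl.state()["ft_torque"],2))
E
```

```text
t 61.4 [ 630.7 -289.7   33.8] yaw 48.8 w 13.1 f [-0.4 -1.5  5.9] 59.5 q [ 0.34  0.68  0.06  1.39 -0.04  1.07 -0.31]
[-0.49  0.22 -0.04]
```

Request:
drive_tool([
  [0, 0, 0, 0, -0.5],
  [0, 0, 0, 0, -0.5],
  [0, 0, 0, 0, -0.5],
  [0, 0, -0.01, 0, -0.5],
  [0, 0, -0.02, 0, -0.5],
  [0, 0, -0.04, 0, -0.5],
  [0, 0, -0.045, 0, -0.5],
  [0, 0, -0.045, 0, -0.5],
  [0, 0, -0.045, 0, -0.5],
  [0, 0, -0.045, 0, -0.5],
])

```text
clock: 62.4
eef_pos: [629.4, -288.2, 284.7]
orientation: [0.0, 0.911, 0.413, 0.0]
wrist_force: [1.3, -0.8, -0.5]
grip_width: 21.3
grip_force: 0.0
```

Request:
drive_tool([
  [0.03, 0, -0.03, 0, -0.5],
  [0.03, 0, -0.03, 0, -0.5],
  [0.03, 0, -0.03, 0, -0.5],
  [0, 0, 0, 0, -0.5],
  [0, 0, 0, 0, -0.5],
  [0, 0, 0, 0, -0.5],
  [0, 0, 0, 0, -0.5],
  [0, 0, 0, 0, -0.5],
  [0, 0, 0, 0, -0.5],
  [0, 0, 0, 0, -0.5],
])

```text
clock: 63.4
eef_pos: [688.9, -221.2, 371.8]
orientation: [-0.0, 0.911, 0.412, -0.0]
wrist_force: [-0.4, 0.1, 0.3]
grip_width: 21.4
grip_force: 0.0
```

```bash
python3 - <<'E'
from h import *
knob("w24"); plate("w25",0); plate("w26",-66)
im=ctrl.get_image("side"); save(im,"s26")
E
```

```text
knob 248 ((631.1954956054688, -288.7969970703125), (37.0631103515625, 12.272677421569824), 48.69214630126953) 50.19250056378266
t 63.45 [ 689.  -221.1  371.8] yaw 48.69 w 21.4 f [ 0.4 -1.2 -0.9] 0.0 q [ 0.24  0.65  0.07  0.69 -0.05  1.81 -0.44]
jig tcp [ 38.6 152.4]
plate 512 [[-79.1, -18.3], [-45.0, 20.6]] [28.8 30.5 31.9]
t 63.5 [ 689.1 -221.   371.8] yaw 48.69 w 21.5 f [-1.2  0.1  0.4] 0.0 q [ 0.24  0.65  0.07  0.69 -0.05  1.81 -0.44]
jig tcp [ 38.6 152.5]
plate 124 [[-79.7, -72.7], [-59.3, -44.6]] [28.4 30.2 31.6]
```

View pics/w24.png

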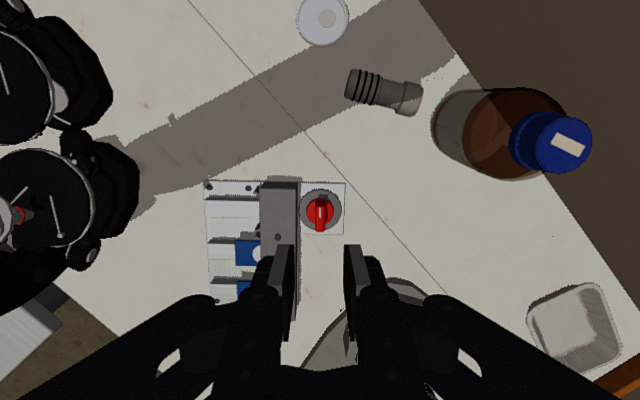

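View pics/s26.png

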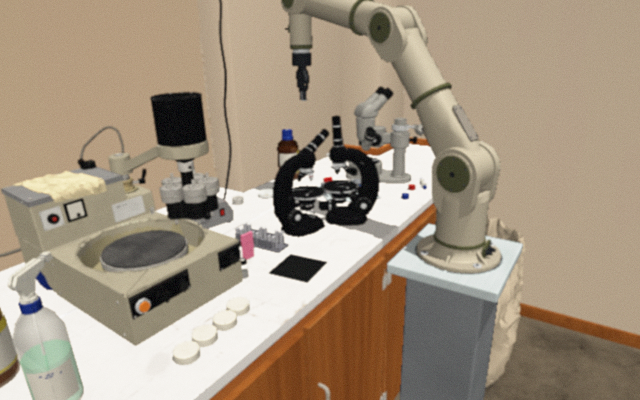

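The knob bar at (320,213) now lies crosswise, at about 1.55 rad. Both plates are home at (247,252) and (243,288). The rack at (262,238) is empty and the mat is clear.

```bash
python3 -c "
from cell import ctrl
print(ctrl.sign_off())"
```

```text
the job is handed in; nothing more can be done
None
```

Both carrier plates from the rack are fully home in the jig's middle and right bays, the red knob is turned clockwise to about 1.55 rad (just short of its 1.57 stop) and released, and the job is handed in; no verdict was shown.

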